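Reset the tea counter: load the sampler tray and right the jar row

ROBOT

A 6-joint arm with a two-finger parallel gripper is mounted at the origin on the work surface. World frame = base frame: x ahead of the robot, y to its left, z up, the work surface at z = 0. Lengths are in m, angles in rad, forces in N, time in s.
With the tool pointing down it reaches from about 0.35 to 0.925 m from the base axis. Payload 6.4 kg.
Tool frame: the origin (TCP) lies midway between the tips of the shut fingers; the grasp point (between the pads) lies 19 mm behind it; z points along the fingers, y is the line along which they close (so a half turn about z gives the same grasp; the last joint's range is limited). The gripper opens to 85 mm and grips with 20 to 120 N. Pads are 22 mm wide; open, the fingers measure 114 mm over their backs; the gripper's body (76 mm by 85 mm) begins 54 mm behind the grasp point. The pads swing forward as they close: fully open they stand 13 mm farther back than shut.
Start: joints at [1.101, 0.245, 1.558, -0, 1.339, -0.174], TCP at [0.189, 0.622, 0.231] pointing down, gripper open.
Joint ranges: [-3.13, 3.13], [-1.02, 2.26], [0.13, 2.54], [-0.95, 4.09], [0.21, 2.88], [-2.74, 2.74]. Speed limits (rad/s): [2.57, 2.57, 3.14, 3.14, 3.14, 3.14].

INTERFACE

Orientations are given as a unit quaternion [x, y, z, w].
In Python, from bench import manip, get_image gives the robot as it stands. The module is installed in compiled form; this text tells all that it offers.
- The arm moves only by the tool servo_tool, never from a script. Its argument "rows" is a list of rows, each an object with "claw": the finger opening in mm, from 0 to 85.4; "slide": the shift along the tool's x, y, z in mm, a list of three; "spin": the turn about the tool's z in rad. In form: [{"claw": claw, "slide": [x, y, z], "spin": spin}, ...]. A call has 1 to 10 rows; each row is the pose to reach, as a shift and turn from the pose commanded when the call began, along the tool's axes at that moment; what a row does not reach only later rows make up. A row lasts 1/12 s, in which the tool goes at most 41.7 mm and 7.16 degrees, less where a joint would pass 70% of its speed; a pose out of reach is approached as far as the arm can. A call with a gripper value outside its range is refused whole. The fingers move at their own pace and stop on an object; "grip_force" is the grip in N (left out, the last holds). Time passes only in rows, so rows that repeat a pose let the fingers close. It gives the time, the measured TCP pose, the force, the opening and the grip force at its end, in the units of the state.
- manip.get_obs(): the state, without advancing time (a new reading comes with each control period).
- get_image(name): name is "scene" or "top"; returns a dict with "frame" (480x640x3 uint8, red, green, blue), "fx", "fy", "cx", "cy" (pixels), "rvec" (rotation vector, rad) and "tvec" (3), from world to camera coordinates, as OpenCV has them. Camera axes: x right, y down, z forward; pixel columns grow to the right and rows downward; lengths in m; the calibration is good to about 2 mm. A picture is of the moment at which its call begins. There is no depth.
- manip.job_done(): hands the job in; it is judged then, once.
The state is a dict: "time": time; "q": joint angles; "joint_vel": joint speeds; "tau": joint torques, N m; "tcp_pos": TCP position; "tcp_rot": TCP orientation; "contact_force": force on the tool from outside, world axes, zero at the start; "moment": the same for the moment, N m; "finger_gap": opening from 0.0 (shut) to 1.0 (fully open); "finger_force": force on a finger pad.
Only numpy, scipy, OpenCV 4.12 (cv2) and the standard library are available. Lean on these libraries where they do the work, as an engineer would, in place of code of your own. Each camera call takes 0.05 s, during which the arm holds its last target. There are 200 camera calls.

TASK

Get the tea counter ready for opening. Take every tea tin out of the basket and seat each in a pocket of the sampler tray, lid up, flat and fully home, one tin to a pocket in any pocket. Stand every fallen jar upright on the cork runner, in line with and between the jars still standing at its ends, and leave the whole row upright and the bowl, cup and bottle behind where they are.

Things in the scene. Friction and masses are not known exactly. Their poses are not given: they have to be found in the camera images.
- tray: fixed light-wood sampler tray lying on the counter, 256 x 124 x 18 mm high, with three equal rectangular pockets in a row along its x (long) axis; origin at the centre of its underside, z up
- tray_hole0 (a point): centre of the mouth of pocket 0 (level with the tray's top, 18 mm above the counter; pockets are 80 mm apart along the tray's x). The pocket is 51 mm (tray x) by 89 mm (tray y), 12 mm deep, floor 6 mm above the counter, rim chamfered 3 mm; axes as the tray's
- tray_hole1 (a point): centre of the mouth of pocket 1 (level with the tray's top, 18 mm above the counter; pockets are 80 mm apart along the tray's x). The pocket is 51 mm (tray x) by 89 mm (tray y), 12 mm deep, floor 6 mm above the counter, rim chamfered 3 mm; axes as the tray's
- tray_hole2 (a point): centre of the mouth of pocket 2 (level with the tray's top, 18 mm above the counter; pockets are 80 mm apart along the tray's x). The pocket is 51 mm (tray x) by 89 mm (tray y), 12 mm deep, floor 6 mm above the counter, rim chamfered 3 mm; axes as the tray's
- basket: fixed open brown wooden box (the stock basket) on the counter, outside 290 (x) x 164 (y) x 55 mm high, walls and floor 6 mm; origin at the centre of its underside
- tin0: flat metal tea tin (one of three alike), 46 (x) x 84 (y) x 42 mm high, 0.1 to 0.2 kg, paper patch on its lid; origin at the centre of its underside, z towards the lid; starts lying flat in the basket, its width (x) roughly along the basket's length. Half-turn symmetric
- tin1: flat metal tea tin (one of three alike), 46 (x) x 84 (y) x 42 mm high, 0.1 to 0.2 kg, paper patch on its lid; origin at the centre of its underside, z towards the lid; starts lying flat in the basket, its width (x) roughly along the basket's length. Half-turn symmetric
- tin2: flat metal tea tin (one of three alike), 46 (x) x 84 (y) x 42 mm high, 0.1 to 0.2 kg, paper patch on its lid; origin at the centre of its underside, z towards the lid; starts lying flat in the basket, its width (x) roughly along the basket's length. Half-turn symmetric
- runner: fixed cork strip on the counter, 170 (x) x 460 (y) x 3 mm thick; the jar row stands along its centre line (its y axis, x = 0); origin at the centre of its underside. The places of the row lie about 100 mm apart at y = -197, -97, 0, 97, 197 mm
- tipped0: fallen square amber jar (one of two or three, may be absent): body 50 x 50 x 80 mm, round dark cap 34 mm across and 16 mm high, 0.15 to 0.3 kg; origin at the centre of its base, z to the cap; let go within 0.3 rad of upright it settles upright. Starts lying across the runner at y = -97 mm, cap roughly along the runner's +x (away from the robot)
- tipped1: fallen square amber jar (one of two or three, may be absent): body 50 x 50 x 80 mm, round dark cap 34 mm across and 16 mm high, 0.15 to 0.3 kg; origin at the centre of its base, z to the cap; let go within 0.3 rad of upright it settles upright. Starts lying across the runner at y = 0 mm, cap roughly along the runner's +x (away from the robot)
- tipped2: fallen square amber jar (one of two or three, may be absent): body 50 x 50 x 80 mm, round dark cap 34 mm across and 16 mm high, 0.15 to 0.3 kg; origin at the centre of its base, z to the cap; let go within 0.3 rad of upright it settles upright. Starts lying across the runner at y = 97 mm, cap roughly along the runner's +x (away from the robot)
- standing0: the same kind of jar, still standing at one end of the row, at y = -197 mm of the runner; origin at the centre of its base, z up. 50 mm free between it and a jar standing in the next place
- standing1: the same kind of jar, still standing at one end of the row, at y = 197 mm of the runner; origin at the centre of its base, z up. 50 mm free between it and a jar standing in the next place
- mortar: bystander: loose marble bowl, 100 mm across, 75 mm high, origin at the centre of its underside
- flask: bystander: loose glass bottle, 72 mm across, 170 mm high, origin at the centre of its underside
- cup: bystander: loose white cup, 68 mm across, 70 mm high, origin at the centre of its underside
Mind the look-alikes: they are no part of the job. Leave any blue or yellow look-alike of the tipped2 alone.

How it is judged:
By the outcome, as a careful person would: the job done as asked, in the order asked, and still so for the second after the job is handed in, with the robot touching nothing.
Of tipped0, tipped1, tipped2 only 2 to 3 are there at a start; the rules pass over those that are not, and their reading is None.
At some moment in a run one of tipped0, tipped1, tipped2 may be knocked a few centimetres aside while the robot is not near it.
Once in a run the grip may slacken for a moment while it holds something.
It also fails if it takes over 200 s, if anything falls off the work surface, if the arm or the gripper's body presses on something with over 40 N, if the wrist force passes 120 N, or if a joint passes its speed limit or range.

## Working session

There is one attempt and no reset: what is moved stays moved. The work goes in short steps, Python scripts to look and compute and a tool call to move; the robot and the scene stay as the last step left them, time stands still between calls to the robot, and variables do not carry over. Pictures are saved under pics/ and viewed, at most 14 in all, crops included, and the job is handed in when it is done.

Besides the shell and the picture viewer there is one more tool, called after "Call:" in YAML: its name, and indented under it one key for each argument. servo_tool: Moves the arm, as the interface text tells. Its arguments: {"type":"object","properties":{"rows":{"type":"array"},"grip_force":{"type":"number"}},"required":["rows"]}

```bash
mkdir -p pics
cat > h.py <<'E'
import numpy as np,cv2
from bench import manip,get_image
from scipy.spatial.transform import Rotation as R
def save(n,f,crop=None,s=1):
    im=get_image(n); fr=im['frame'][:,:,::-1]
    if crop: x0,y0,x1,y1=crop; fr=fr[y0:y1,x0:x1]
    if s!=1: fr=cv2.resize(fr,None,fx=s,fy=s,interpolation=cv2.INTER_CUBIC)
    cv2.imwrite('pics/'+f,fr); np.savez('cal_'+n,**{k:np.array(v) for k,v in im.items()})
    return im
def px2w(n,uv,z):
    c=np.load('cal_%s.npz'%n); Rm=cv2.Rodrigues(c['rvec'])[0]; t=c['tvec'].ravel()
    o=-Rm.T@t; out=[]
    for (u,v) in uv:
        d=Rm.T@np.array([(u-c['cx'])/c['fx'],(v-c['cy'])/c['fy'],1]); out.append(o+d*(z-o[2])/d[2])
    return np.array(out)
def w2px(n,P):
    c=np.load('cal_%s.npz'%n); K=np.array([[c['fx'],0,c['cx']],[0,c['fy'],c['cy']],[0,0,1]],float)
    return cv2.projectPoints(np.array(P,float).reshape(-1,1,3),c['rvec'],c['tvec'],K,None)[0][:,0]
E
python3 - <<'E'
from h import *
for n in('scene','top'):
    im=save(n,n+'0.png',s=1.25); c=im; Rm=cv2.Rodrigues(np.array(c['rvec']))[0]
    print(n,c['fx'],-Rm.T@np.ravel(c['tvec']),Rm.round(3).tolist())
o=manip.get_obs();print(o)
E
```

```text
scene 568.7181202617822 [1.34705547 0.50752798 1.33036943] [[-0.631, 0.776, 0.005], [0.597, 0.49, -0.635], [-0.496, -0.397, -0.772]]
top 451.8245735293245 [ 0.39611984 -0.13898713  1.37935391] [[0.008, -1.0, 0.012], [-0.996, -0.009, -0.086], [0.087, -0.011, -0.996]]
{'time': 0.1, 'q': array([ 1.10088202e+00,  2.45772556e-01,  1.55887872e+00,  4.70349906e-05,
        1.33865852e+00, -1.74082551e-01]), 'joint_vel': array([-2.49338753e-04, -2.31552318e-03, -1.83584076e-03,  4.02030442e-04,
        1.77272060e-03, -5.08974433e-05]), 'tau': array([ 8.69745782e-04, -4.30674398e+01, -3.27129579e+01, -8.80234552e-06,
        2.82049361e-03,  2.01433025e-06]), 'tcp_pos': array([0.18924819, 0.62133509, 0.23027958]), 'tcp_rot': array([ 1.47382404e-01,  9.89079213e-01, -8.07202048e-04, -2.93411451e-04]), 'contact_force': array([-0.27765231, -0.89831742, -1.1341722 ]), 'moment': array([-0.04104418,  0.00492328,  0.00580789]), 'finger_force': 0.0, 'finger_gap': 0.9991696534455741}
```

View pics/top0.png

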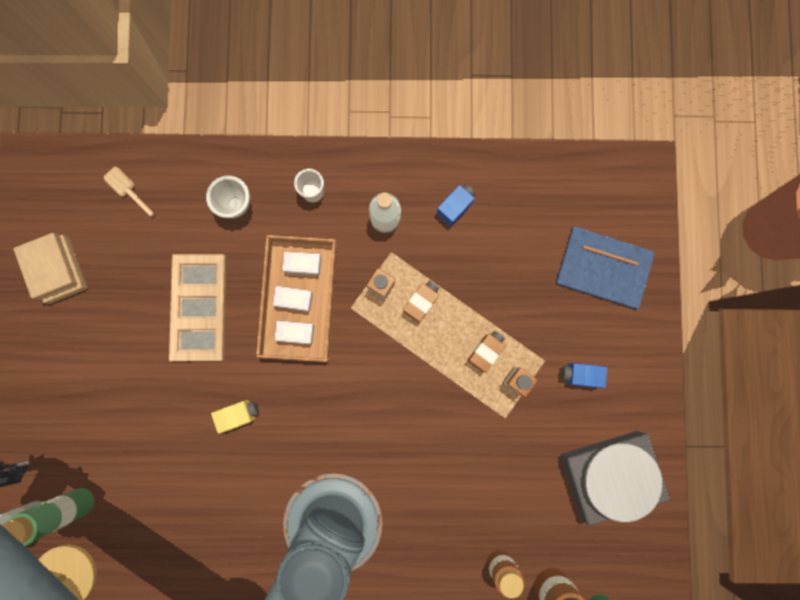

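View pics/scene0.png

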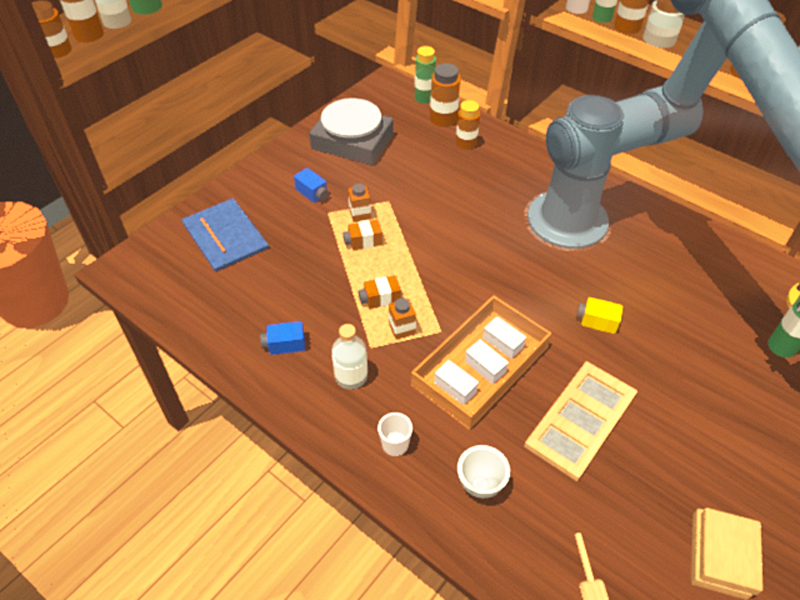

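The top view shows three tins in the basket (white patches near (300,264), (292,299), (294,333)), the tray at (197,307), two fallen jars at (421,300) and (488,352), and end jars at (380,282) and (522,380). The middle place is empty. The blue and yellow jars are look-alikes.

Run:
```python
from h import *
im=save('top','tA.png',(130,185,285,300),5); fr=im['frame'][:,:,::-1]
cv2.imwrite('pics/tB.png',cv2.resize(fr[195:340,275:440],None,fx=4,fy=4,interpolation=cv2.INTER_CUBIC))
hsv=cv2.cvtColor(fr,cv2.COLOR_BGR2HSV)
m=((hsv[...,1]<60)&(hsv[...,2]>170)).astype(np.uint8); m[:190]=0;m[300:]=0;m[:,:205]=0;m[:,440:]=0
n,l,s,c=cv2.connectedComponentsWithStats(m)
for i in range(1,n):
    if s[i,4]>40:
        pts=np.argwhere(l==i)[:,::-1].astype(np.float32); print(c[i],s[i],cv2.minAreaRect(pts))
```

```text
[240.7833698 209.7571116] [226 201  30  18 457] ((240.6735076904297, 209.7440948486328), (28.914583206176758, 15.799479484558105), 4.398705005645752)
[233.28941685 238.31317495] [218 229  31  20 463] ((233.3019561767578, 238.3203125), (28.9758358001709, 15.971322059631348), 8.53076457977295)
[336.07894737 241.84210526] [327 234  19  17 152] ((336.0540466308594, 241.8243408203125), (17.088401794433594, 8.718572616577148), 35.53767776489258)
[234.65605096 265.48407643] [220 257  31  18 471] ((234.7705078125, 265.5245666503906), (29.33357810974121, 16.1153621673584), 5.194429397583008)
[388.86624204 282.35031847] [380 275  19  16 157] ((388.8199768066406, 282.239990234375), (18.000001907348633, 8.600001335144043), 36.86989212036133)
```

View pics/tA.png

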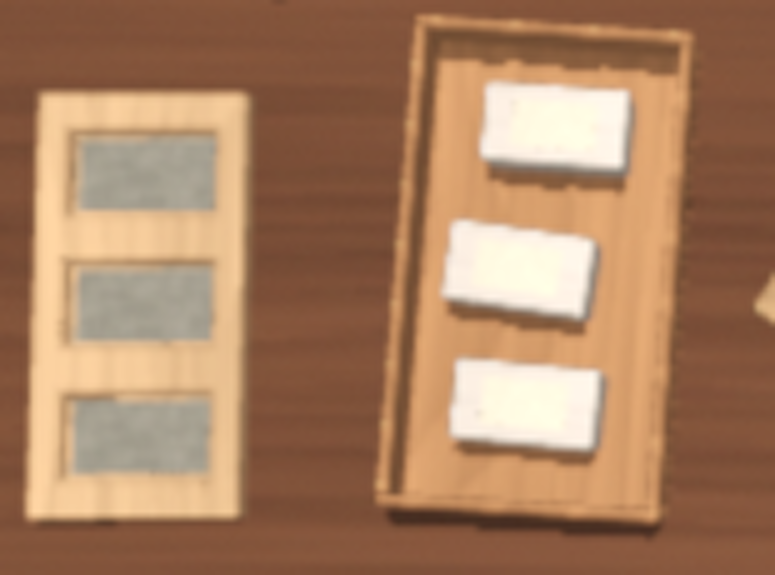

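View pics/tB.png

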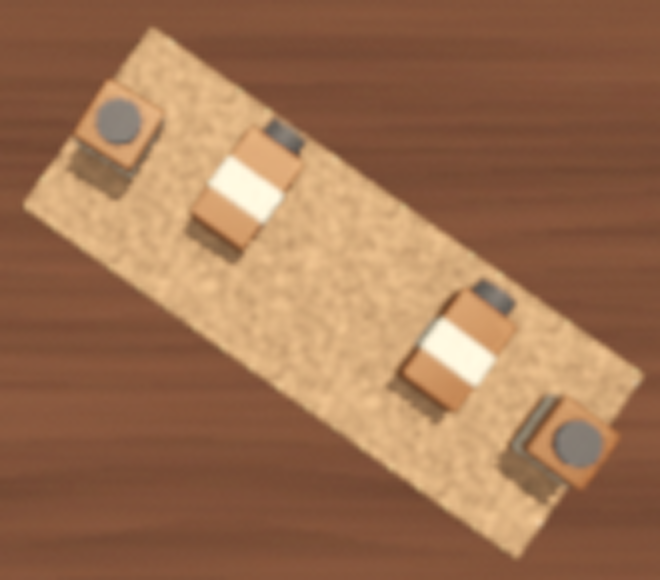

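The crop shows tray corners near (38,92), (248,92), (240,520) and (26,520), and the tins turned by 3–9°. The runner crop's corners are (153,27), (643,377), (518,558) and (25,207). Next I compute poses from both cameras.

```bash
cat >> h.py <<'E'
def masks(n,fr):
    hsv=cv2.cvtColor(np.ascontiguousarray(fr[:,:,::-1]),cv2.COLOR_BGR2HSV); return hsv
def comps(m,lo=40):
    n,l,s,c=cv2.connectedComponentsWithStats(m.astype(np.uint8)); 
    return [(c[i],s[i,4],np.argwhere(l==i)[:,::-1].astype(np.float32)) for i in range(1,n) if s[i,4]>lo]
def planerect(n,pts,z):
    w=px2w(n,pts,z)[:,:2].astype(np.float32); (c,s,a)=cv2.minAreaRect(w*1000)
    return w.mean(0)*1000,np.array(c),np.array(s),a
def go(P,yang,tool=None):
    "slide mm, spin to world TCP P (m) with tool y at yang deg (mod 180)"
    o=manip.get_obs(); M=R.from_quat(o['tcp_rot']).as_matrix()
    cur=np.degrees(np.arctan2(M[1,1],M[0,1])); d=(cur-yang+90)%180-90
    print('tcp',o['tcp_pos'].round(4),'yang',cur.round(1),'t',round(o['time'],2),'slide',(M.T@(np.array(P)-o['tcp_pos'])*1000).round(1),'spin',np.radians(d).round(3))
E
python3 - <<'E'
from h import *
cv=lambda L,o,s:[((x+.5)/s-.5+o[0],(y+.5)/s-.5+o[1]) for x,y in L]
for n in('top','scene'):
    fr=get_image(n)['frame']; h=masks(n,fr)
    for c,a,p in comps((h[...,1]<60)&(h[...,2]>170),100):
        r=planerect(n,p,.048)
        if abs(r[2].max()-86)<12 and abs(r[2].min()-48)<10: print(n,'tin',[np.round(x,1) for x in r])
def fit(src,dst):
    s=np.array(src,float);d=np.array(dst,float);a=s-s.mean(0);b=d-d.mean(0)
    U,S,V=np.linalg.svd(a.T@b);Rm=(U@V).T;t=d.mean(0)-Rm@s.mean(0)
    print('origin',t.round(1),'xaxis ang',np.degrees(np.arctan2(Rm[1,0],Rm[0,0])).round(2),'res',(s@Rm.T+t-d).round(1).tolist())
    return Rm,t
W=px2w('top',cv([(38,92),(248,92),(240,520),(26,520)],(130,185),5),.018)[:,:2]*1000
# image up=+x, left=+y ; tray x axis ~ world +x
fit([(128,62),(128,-62),(-128,-62),(-128,62)],W)
W=px2w('top',cv([(153,27),(643,377),(518,558),(25,207)],(275,195),4),.003)[:,:2]*1000
fit([(85,230),(85,-230),(-85,-230),(-85,230)],W)
W=px2w('top',cv([(119,121),(578,443)],(275,195),4),.099)[:,:2]*1000;print('caps',W.round(1))
W=px2w('top',cv([(245,190),(457,352)],(275,195),4),.053)[:,:2]*1000;print('labels',W.round(1))
W=px2w('scene',[((x+.5)/1.25-.5,(y+.5)/1.25-.5) for x,y in [(589,363),(637,390),(576,477),(526,444)]],.018)[:,:2]*1000;print(W.round(1))
E
```

```text
top tin [array([617.3,  79.2], dtype=float32), array([617.4,  79.5]), array([85.7, 47.4]), np.float64(86.1)]
top tin [array([531.9,  99.4], dtype=float32), array([531.8,  99.5]), array([85.6, 47.4]), np.float64(82.1)]
top tin [array([451.6,  93.6], dtype=float32), array([451.6,  93.5]), array([85.3, 47.3]), np.float64(85.3)]
scene tin [array([-123.6, -524.8], dtype=float32), array([-123.5, -525.8]), array([47.3, 76.5]), np.float64(13.5)]
scene tin [array([616.3, 340. ], dtype=float32), array([616. , 339.6]), array([38.2, 76.6]), np.float64(0.8)]
origin [511.2 332.9] xaxis ang 0.82 res [[-1.6, -1.7], [-1.2, 1.3], [1.8, 1.9], [1.0, -1.5]]
origin [ 451.1 -273.9] xaxis ang -35.1 res [[-0.2, 0.0], [1.0, -1.3], [-1.6, 0.0], [0.8, 1.3]]
caps [[ 567.1 -111.3]
 [ 341.4 -437.1]]
labels [[ 522.8 -203.7]
 [ 404.9 -359.7]]
[[387.2 277.4]
 [383.4 392.9]
 [643.3 393.1]
 [644.8 277.1]]
```

Run:
```python
from h import *
for n in('top','scene'):
    fr=get_image(n)['frame']; h=masks(n,fr)
    w=np.load('cal_%s.npz'%n)
    C=-cv2.Rodrigues(w['rvec'])[0].T@w['tvec'].ravel()
    print(n)
    for c,a,p in comps((h[...,1]<70)&(h[...,2]>90)&(h[...,2]<215),60):
        r=planerect(n,p,.006)
        if 380<r[1][0]<650 and 280<r[1][1]<390:
            sh=12*(C[:2]*1000-r[1])/(C[2]*1000)   # occluded strip on camera side
            print(' pocket',r[1].round(1),r[2].round(1),round(r[3],1),'corrected',(r[1]+sh/2).round(1))
    for c,a,p in comps((h[...,1]<70)&(h[...,2]>200),60):
        r=planerect(n,p,.048)
        if 380<r[1][0]<680 and 0<r[1][1]<200: print(' tin',r[0].round(1),r[1].round(1),r[2].round(1),round(r[3],1))
    m=(h[...,1]<120)&(h[...,2]>190)
    for c,a,p in comps(m,800):
        r=planerect(n,p,.018); 
        if 380<r[1][0]<650 and 280<r[1][1]<390: print(' tray',r[1].round(1),r[2].round(1),round(r[3],2))
```

```text
top
 pocket [593.4 334.7] [43.2 80.1] 0.6 corrected [592.5 332.7]
 pocket [513.7 334.6] [42.7 79.6] 0.5 corrected [513.2 332.5]
 pocket [431.7 332.6] [42.3 81.3] 0.5 corrected [431.6 330.5]
 tin [618.2  80.1] [618.4  80.1] [84.9 46.6] 85.7
 tin [532.6 100. ] [532.6 100. ] [85.2 46.5] 82.3
 tin [452.3  94.1] [452.4  94.2] [85.1 46.8] 85.3
 tray [510.7 333.5] [254.1 125.5] 0.78
scene
 tin [466.4  97.1] [466.7  98.1] [93.8 70.2] 85.4
 tin [544.9 102.5] [545.6 104.1] [94.5 66.5] 82.5
 tin [629.8  83.2] [630.2  85.3] [93.4 65.7] 86.8
 tray [513.7 333.5] [254.4 121.9] 0.74
```

```bash
python3 -c "
from h import *
go([.618,.080,.13],-4.3)"
```

```text
tcp [0.1894 0.6217 0.231 ] yang 73.1 t 0.35 slide [-567.9 -393.2  101.1] spin 1.35
```

Call:
servo_tool:
  rows:
    - {"claw": 65,"slide": [-568,-393,100],"spin": 1.35}
    - {"claw": 65,"slide": [-568,-393,100],"spin": 1.35}
    - {"claw": 65,"slide": [-568,-393,100],"spin": 1.35}
    - {"claw": 65,"slide": [-568,-393,100],"spin": 1.35}
    - {"claw": 65,"slide": [-568,-393,100],"spin": 1.35}
    - {"claw": 65,"slide": [-568,-393,100],"spin": 1.35}
    - {"claw": 65,"slide": [-568,-393,100],"spin": 1.35}
    - {"claw": 65,"slide": [-568,-393,100],"spin": 1.35}
    - {"claw": 65,"slide": [-568,-393,100],"spin": 1.35}
    - {"claw": 65,"slide": [-568,-393,100],"spin": 1.35}
  grip_force: 50

```text
time: 1.18
tcp_pos: [0.4464, 0.2968, 0.1716]
tcp_rot: [0.7, 0.714, 0.0, 0.0]
contact_force: [0.1, 0.4, 0.4]
finger_gap: 0.763
finger_force: 0.0
```

```bash
python3 -c "
from h import *
go([.618,.080,.13],-4.3);print(manip.get_obs()['finger_gap'])"
```

```text
tcp [0.4464 0.2968 0.1716] yang 1.1 t 1.18 slide [-220.   167.4   41.7] spin 0.094
0.763098770448202
```

Call:
servo_tool:
  rows:
    - {"claw": 65,"slide": [-220,167,42],"spin": 0.094}
    - {"claw": 65,"slide": [-220,167,42],"spin": 0.094}
    - {"claw": 65,"slide": [-220,167,42],"spin": 0.094}
    - {"claw": 65,"slide": [-220,167,42],"spin": 0.094}
    - {"claw": 65,"slide": [-220,167,42],"spin": 0.094}
    - {"claw": 65,"slide": [-220,167,42],"spin": 0.094}
    - {"claw": 65,"slide": [-220,167,42],"spin": 0.094}
    - {"claw": 65,"slide": [-220,167,42],"spin": 0.094}
    - {"claw": 65,"slide": [-220,167,42],"spin": 0.094}
    - {"claw": 65,"slide": [-220,167,42],"spin": 0.094}

```text
time: 2.02
tcp_pos: [0.6176, 0.083, 0.1294]
tcp_rot: [0.731, 0.682, -0.0, -0.0]
contact_force: [-0.0, -0.6, -0.4]
finger_gap: 0.759
finger_force: 0.0
```

```bash
python3 -c "
from h import *
go([.618,.080,.02],-4.3)
im=save('scene','s1.png',(280,200,480,350),4)"
```

```text
tcp [0.6176 0.083  0.1294] yang -4.0 t 2.02 slide [ -3.    0.7 109.4] spin 0.006
```

View pics/s1.png

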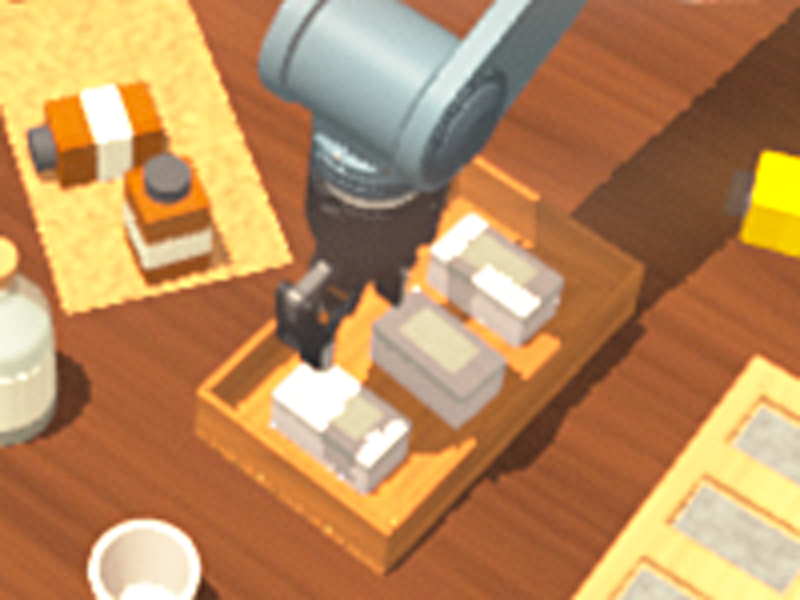

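The gripper is above the first tin, with fingers on both sides of its narrow width. Descend and grip.

Call:
servo_tool:
  rows:
    - {"claw": 65,"slide": [0,0,40],"spin": 0}
    - {"claw": 65,"slide": [0,0,80],"spin": 0}
    - {"claw": 65,"slide": [0,0,110],"spin": 0}
    - {"claw": 65,"slide": [0,0,110],"spin": 0}
    - {"claw": 65,"slide": [0,0,110],"spin": 0}
    - {"claw": 30,"slide": [0,0,110],"spin": 0}
    - {"claw": 30,"slide": [0,0,110],"spin": 0}
    - {"claw": 30,"slide": [0,0,110],"spin": 0}
    - {"claw": 30,"slide": [0,0,110],"spin": 0}
    - {"claw": 30,"slide": [0,0,110],"spin": 0}

```text
time: 2.9
tcp_pos: [0.6204, 0.083, 0.0231]
tcp_rot: [0.731, 0.682, 0.002, 0.002]
contact_force: [-0.4, 2.1, 7.4]
finger_gap: 0.525
finger_force: 54.3
```

```bash
python3 -c "
from h import *
go([.592,.334,.12],.75)"
```

```text
tcp [0.6204 0.083  0.0231] yang -3.9 t 2.9 slide [248.5 -45.  -97.1] spin -0.082
```

Call:
servo_tool:
  rows:
    - {"claw": 30,"slide": [0,0,-40],"spin": 0}
    - {"claw": 30,"slide": [0,0,-80],"spin": 0}
    - {"claw": 30,"slide": [40,-8,-97],"spin": -0.08}
    - {"claw": 30,"slide": [80,-15,-97],"spin": -0.08}
    - {"claw": 30,"slide": [120,-22,-97],"spin": -0.08}
    - {"claw": 30,"slide": [160,-30,-97],"spin": -0.08}
    - {"claw": 30,"slide": [200,-36,-97],"spin": -0.08}
    - {"claw": 30,"slide": [235,-43,-97],"spin": -0.08}
    - {"claw": 30,"slide": [252,-45,-97],"spin": -0.08}
    - {"claw": 30,"slide": [252,-45,-97],"spin": -0.08}

```text
time: 3.73
tcp_pos: [0.5896, 0.3409, 0.1174]
tcp_rot: [0.702, 0.713, 0.001, 0.0]
contact_force: [0.7, -1.3, -0.4]
finger_gap: 0.524
finger_force: 53.3
```

Call:
servo_tool:
  rows:
    - {"claw": 30,"slide": [0,0,0],"spin": 0}
    - {"claw": 30,"slide": [0,0,0],"spin": 0}

```text
time: 3.9
tcp_pos: [0.5907, 0.3362, 0.1168]
tcp_rot: [0.703, 0.711, -0.0, 0.0]
contact_force: [-0.1, -0.7, -1.2]
finger_gap: 0.529
finger_force: 53.3
```

```bash
python3 -c "
from h import *
go([.592,.337,.023],.75)
im=save('top','t2.png',(110,180,270,300),5)"
```

```text
tcp [0.5907 0.3362 0.1168] yang 0.6 t 3.9 slide [ 0.8  1.3 93.8] spin -0.003
```

View pics/t2.png

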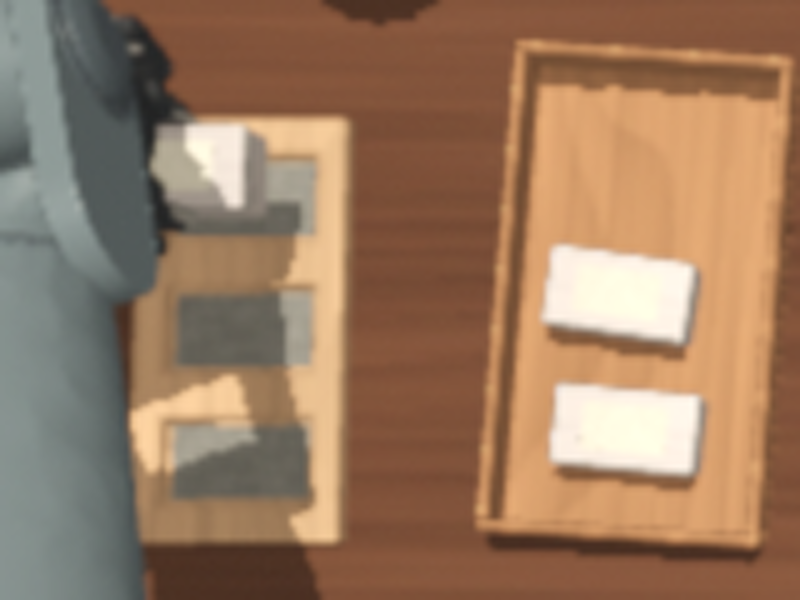

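The tin is held level. Its lid's right edge is near crop (246,167), which I use to check its y.

```bash
python3 -c "
from h import *
print(px2w('top',[(158.8,213.0),(158.9,204.6),(158.6,221.2)],.142))"
```

```text
[[0.59050261 0.2890618  0.142     ]
 [0.61391121 0.28968585 0.142     ]
 [0.56772173 0.28873498 0.142     ]]
```

Call:
servo_tool:
  rows:
    - {"claw": 30,"slide": [2,1,40],"spin": 0}
    - {"claw": 30,"slide": [2,1,70],"spin": 0}
    - {"claw": 30,"slide": [2,1,80],"spin": 0}
    - {"claw": 30,"slide": [2,1,85],"spin": 0}
    - {"claw": 30,"slide": [2,1,90],"spin": 0}
    - {"claw": 30,"slide": [2,1,95],"spin": 0}
    - {"claw": 30,"slide": [2,1,96],"spin": 0}
    - {"claw": 30,"slide": [2,1,96],"spin": 0}

```text
time: 4.62
tcp_pos: [0.5929, 0.3394, 0.0229]
tcp_rot: [0.703, 0.711, 0.001, 0.001]
contact_force: [-0.3, -1.9, 3.1]
finger_gap: 0.532
finger_force: 55.2
```

Call:
servo_tool:
  rows:
    - {"claw": 65,"slide": [0,0,0],"spin": 0}
    - {"claw": 65,"slide": [0,0,0],"spin": 0}
    - {"claw": 65,"slide": [0,0,0],"spin": 0}
    - {"claw": 65,"slide": [0,0,-40],"spin": 0}
    - {"claw": 65,"slide": [0,0,-80],"spin": 0}
    - {"claw": 65,"slide": [-30,-8,-107],"spin": 0.05}
    - {"claw": 65,"slide": [-70,-18,-107],"spin": 0.14}
    - {"claw": 65,"slide": [-110,-28,-107],"spin": 0.147}
    - {"claw": 65,"slide": [-150,-40,-107],"spin": 0.147}
    - {"claw": 65,"slide": [-190,-50,-107],"spin": 0.147}

```text
time: 5.45
tcp_pos: [0.5426, 0.1474, 0.128]
tcp_rot: [0.753, 0.658, 0.0, 0.0]
contact_force: [1.1, 0.1, -0.2]
finger_gap: 0.76
finger_force: 0.0
```

Call:
servo_tool:
  rows:
    - {"claw": 65,"slide": [-40,-13,0],"spin": 0.0}
    - {"claw": 65,"slide": [-44,-20,0],"spin": 0.0}
    - {"claw": 65,"slide": [-44,-20,0],"spin": 0.0}
    - {"claw": 65,"slide": [-44,-20,0],"spin": 0.0}
    - {"claw": 65,"slide": [-44,-20,0],"spin": 0.0}

```text
time: 5.87
tcp_pos: [0.5184, 0.1088, 0.128]
tcp_rot: [0.753, 0.658, 0.001, 0.0]
contact_force: [1.1, 0.7, 0.3]
finger_gap: 0.761
finger_force: 0.0
```

```bash
python3 -c "
from h import *
go([.532,.1,.022],-7.8)
n='top'
im=save('top','t3.png',(100,180,280,300),4)
fr=im['frame'];h=masks(n,fr)
for c,a,p in comps((h[...,1]<70)&(h[...,2]>200),60):
    r=planerect(n,p,.048)
    if 380<r[1][0]<680 and 0<r[1][1]<400: print(' tin',r[0].round(1),r[1].round(1),r[2].round(1),round(r[3],1))
"
```

```text
tcp [0.5184 0.1088 0.128 ] yang -7.7 t 5.87 slide [ -6.9  14.5 106.1] spin 0.001
 tin [593.3 335.8] [592.8 335.3] [44.9 82.7] 2.1
 tin [529.7  79.7] [530.1  81. ] [46.6 46.6] 81.8
 tin [451.4  66.6] [450.4  67.5] [47.4 32.3] 1.2
```

View pics/t3.png

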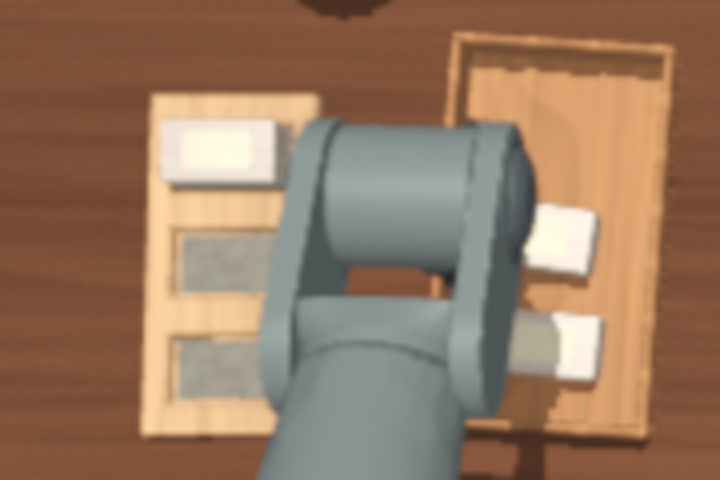

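The first tin is seated, with its lid near crop (218,151). Go for the second.

Call:
servo_tool:
  rows:
    - {"claw": 65,"slide": [-7,14.5,0],"spin": 0}
    - {"claw": 65,"slide": [-7,14.5,30],"spin": 0}
    - {"claw": 65,"slide": [-7,14.5,65],"spin": 0}
    - {"claw": 65,"slide": [-7,14.5,105],"spin": 0}
    - {"claw": 65,"slide": [-7,14.5,105],"spin": 0}
    - {"claw": 30,"slide": [-7,14.5,105],"spin": 0}
    - {"claw": 30,"slide": [-7,14.5,105],"spin": 0}
    - {"claw": 30,"slide": [-7,14.5,105],"spin": 0}
    - {"claw": 30,"slide": [-7,14.5,105],"spin": 0}
    - {"claw": 30,"slide": [-7,14.5,105],"spin": 0}

```text
time: 6.75
tcp_pos: [0.5324, 0.099, 0.0245]
tcp_rot: [0.753, 0.657, 0.001, 0.001]
contact_force: [0.4, -0.4, -1.2]
finger_gap: 0.524
finger_force: 55.6
```

```bash
python3 -c "
from h import *
go([.512,.333,.12],.75)"
```

```text
tcp [0.5324 0.099  0.0245] yang -7.8 t 6.75 slide [229.1 -51.6 -95.5] spin -0.149
```

Call:
servo_tool:
  rows:
    - {"claw": 30,"slide": [0,0,-40],"spin": 0}
    - {"claw": 30,"slide": [0,0,-80],"spin": 0}
    - {"claw": 30,"slide": [36,-8,-95],"spin": -0.07}
    - {"claw": 30,"slide": [72,-16,-95],"spin": -0.149}
    - {"claw": 30,"slide": [108,-24,-95],"spin": -0.149}
    - {"claw": 30,"slide": [144,-32,-95],"spin": -0.149}
    - {"claw": 30,"slide": [180,-40,-95],"spin": -0.149}
    - {"claw": 30,"slide": [212,-48,-95],"spin": -0.149}
    - {"claw": 30,"slide": [229,-52,-95],"spin": -0.149}
    - {"claw": 30,"slide": [229,-52,-95],"spin": -0.149}

```text
time: 7.58
tcp_pos: [0.5101, 0.3363, 0.1188]
tcp_rot: [0.701, 0.713, 0.001, 0.0]
contact_force: [-1.3, -0.1, -1.6]
finger_gap: 0.531
finger_force: 55.9
```

Call:
servo_tool:
  rows:
    - {"claw": 30,"slide": [0,0,0],"spin": 0}
    - {"claw": 30,"slide": [0,0,0],"spin": 0}
    - {"claw": 30,"slide": [0,0,0],"spin": 0}

```text
time: 7.83
tcp_pos: [0.5109, 0.3318, 0.1179]
tcp_rot: [0.703, 0.711, 0.0, 0.0]
contact_force: [-0.2, -0.6, -1.9]
finger_gap: 0.533
finger_force: 55.9
```

```bash
python3 -c "
from h import *
go([.512,.333,.0245],.75)
"
```

```text
tcp [0.5109 0.3318 0.1179] yang 0.7 t 7.83 slide [ 1.2  1.1 93.4] spin -0.001
```

Call:
servo_tool:
  rows:
    - {"claw": 30,"slide": [1,1,40],"spin": 0}
    - {"claw": 30,"slide": [1,1,70],"spin": 0}
    - {"claw": 30,"slide": [1,1,80],"spin": 0}
    - {"claw": 30,"slide": [1,1,85],"spin": 0}
    - {"claw": 30,"slide": [1,1,90],"spin": 0}
    - {"claw": 30,"slide": [1,1,95],"spin": 0}
    - {"claw": 30,"slide": [1,1,96],"spin": 0}
    - {"claw": 30,"slide": [1,1,96],"spin": 0}

```text
time: 8.5
tcp_pos: [0.5134, 0.3344, 0.0237]
tcp_rot: [0.702, 0.712, 0.002, 0.001]
contact_force: [0.6, -1.3, 2.7]
finger_gap: 0.528
finger_force: 56.2
```

Call:
servo_tool:
  rows:
    - {"claw": 65,"slide": [0,0,0],"spin": 0}
    - {"claw": 65,"slide": [0,0,0],"spin": 0}
    - {"claw": 65,"slide": [0,0,0],"spin": 0}
    - {"claw": 65,"slide": [0,0,-40],"spin": 0}
    - {"claw": 65,"slide": [0,0,-80],"spin": 0}
    - {"claw": 65,"slide": [-35,-9,-100],"spin": 0.05}
    - {"claw": 65,"slide": [-75,-20,-100],"spin": 0.095}
    - {"claw": 65,"slide": [-114,-30,-100],"spin": 0.095}
    - {"claw": 65,"slide": [-154,-41,-100],"spin": 0.095}
    - {"claw": 65,"slide": [-194,-51,-100],"spin": 0.095}

```text
time: 9.33
tcp_pos: [0.4622, 0.1379, 0.1218]
tcp_rot: [0.735, 0.678, 0.0, 0.0]
contact_force: [0.8, -0.5, -0.3]
finger_gap: 0.761
finger_force: 0.0
```

Call:
servo_tool:
  rows:
    - {"claw": 65,"slide": [-36,-10,0],"spin": 0.0}
    - {"claw": 65,"slide": [-46,-13,0],"spin": 0.0}
    - {"claw": 65,"slide": [-46,-13,0],"spin": 0.0}
    - {"claw": 65,"slide": [-46,-13,0],"spin": 0.0}
    - {"claw": 65,"slide": [-46,-13,0],"spin": 0.0}

```text
time: 9.75
tcp_pos: [0.447, 0.0953, 0.1219]
tcp_rot: [0.735, 0.678, 0.0, 0.0]
contact_force: [0.4, 0.7, 0.3]
finger_gap: 0.76
finger_force: 0.0
```

```bash
python3 -c "
from h import *
go([.452,.094,.024],-4.7)
n='top'
im=get_image(n)
fr=im['frame'];h=masks(n,fr)
for c,a,p in comps((h[...,1]<70)&(h[...,2]>200),60):
    r=planerect(n,p,.048)
    if 380<r[1][0]<680 and 0<r[1][1]<400: print(' tin',r[0].round(1),r[1].round(1),r[2].round(1),round(r[3],1))
"
```

```text
tcp [0.447  0.0953 0.1219] yang -4.6 t 9.75 slide [-0.9  5.1 97.9] spin 0.001
 tin [593.3 335.8] [592.8 335.3] [44.9 82.7] 2.1
 tin [514.4 335.1] [512.9 334.2] [47.3 85.1] 0.5
 tin [450.2  66.2] [450.   66.5] [29.1 46.6] 83.2
```

Call:
servo_tool:
  rows:
    - {"claw": 65,"slide": [-1,5,0],"spin": 0}
    - {"claw": 65,"slide": [-1,5,30],"spin": 0}
    - {"claw": 65,"slide": [-1,5,65],"spin": 0}
    - {"claw": 65,"slide": [-1,5,99],"spin": 0}
    - {"claw": 65,"slide": [-1,5,99],"spin": 0}
    - {"claw": 30,"slide": [-1,5,99],"spin": 0}
    - {"claw": 30,"slide": [-1,5,99],"spin": 0}
    - {"claw": 30,"slide": [-1,5,99],"spin": 0}
    - {"claw": 30,"slide": [-1,5,99],"spin": 0}
    - {"claw": 30,"slide": [-1,5,99],"spin": 0}

```text
time: 10.63
tcp_pos: [0.4525, 0.0931, 0.0241]
tcp_rot: [0.735, 0.678, 0.001, 0.001]
contact_force: [-0.2, 1.1, -1.9]
finger_gap: 0.527
finger_force: 53.3
```

```bash
python3 -c "
from h import *
go([.432,.332,.12],.75)"
```

```text
tcp [0.4525 0.0931 0.0241] yang -4.7 t 10.63 slide [236.5 -39.6 -96. ] spin -0.095
```

Call:
servo_tool:
  rows:
    - {"claw": 30,"slide": [0,0,-40],"spin": 0}
    - {"claw": 30,"slide": [0,0,-80],"spin": 0}
    - {"claw": 30,"slide": [36,-6,-96],"spin": -0.05}
    - {"claw": 30,"slide": [72,-12,-96],"spin": -0.095}
    - {"claw": 30,"slide": [110,-18,-96],"spin": -0.095}
    - {"claw": 30,"slide": [148,-25,-96],"spin": -0.095}
    - {"claw": 30,"slide": [186,-32,-96],"spin": -0.095}
    - {"claw": 30,"slide": [218,-37,-96],"spin": -0.095}
    - {"claw": 30,"slide": [236.5,-39.5,-96],"spin": -0.095}
    - {"claw": 30,"slide": [236.5,-39.5,-96],"spin": -0.095}

```text
time: 11.47
tcp_pos: [0.431, 0.3352, 0.1197]
tcp_rot: [0.701, 0.713, 0.001, 0.0]
contact_force: [-0.7, -0.2, -1.9]
finger_gap: 0.533
finger_force: 53.5
```

Call:
servo_tool:
  rows:
    - {"claw": 30,"slide": [0,0,0],"spin": 0}
    - {"claw": 30,"slide": [0,0,0],"spin": 0}
    - {"claw": 30,"slide": [0,0,0],"spin": 0}

```text
time: 11.72
tcp_pos: [0.4314, 0.331, 0.1187]
tcp_rot: [0.703, 0.711, -0.0, 0.0]
contact_force: [0.0, -0.2, -1.6]
finger_gap: 0.53
finger_force: 53.5
```

```bash
python3 -c "
from h import *
go([.432,.332,.024],.75)
"
```

```text
tcp [0.4314 0.331  0.1187] yang 0.7 t 11.72 slide [ 1.   0.6 94.7] spin -0.001
```

Call:
servo_tool:
  rows:
    - {"claw": 30,"slide": [1,1,40],"spin": 0}
    - {"claw": 30,"slide": [1,1,70],"spin": 0}
    - {"claw": 30,"slide": [1,1,80],"spin": 0}
    - {"claw": 30,"slide": [1,1,85],"spin": 0}
    - {"claw": 30,"slide": [1,1,90],"spin": 0}
    - {"claw": 30,"slide": [1,1,95],"spin": 0}
    - {"claw": 30,"slide": [1,1,97],"spin": 0}
    - {"claw": 30,"slide": [1,1,97],"spin": 0}

```text
time: 12.38
tcp_pos: [0.4337, 0.3335, 0.0237]
tcp_rot: [0.702, 0.712, 0.001, 0.001]
contact_force: [-1.7, -1.8, 2.1]
finger_gap: 0.528
finger_force: 59.5
```

Call:
servo_tool:
  rows:
    - {"claw": 65,"slide": [0,0,0],"spin": 0}
    - {"claw": 65,"slide": [0,0,0],"spin": 0}
    - {"claw": 65,"slide": [0,0,0],"spin": 0}
    - {"claw": 65,"slide": [0,0,-40],"spin": 0}
    - {"claw": 65,"slide": [0,0,-80],"spin": 0}
    - {"claw": 65,"slide": [-30,-7,-110],"spin": -0.1}
    - {"claw": 65,"slide": [-65,-15,-125],"spin": -0.2}
    - {"claw": 65,"slide": [-105,-22,-130],"spin": -0.3}
    - {"claw": 65,"slide": [-145,-30,-130],"spin": -0.4}
    - {"claw": 65,"slide": [-185,-38,-130],"spin": -0.5}

```text
time: 13.22
tcp_pos: [0.3972, 0.1483, 0.1527]
tcp_rot: [0.504, 0.864, 0.001, 0.001]
contact_force: [1.1, -0.7, -0.1]
finger_gap: 0.764
finger_force: 0.0
```

```bash
python3 -c "
from h import *
go([.40,-.0,.16],54.9)
im=save('scene','s4.png',(190,120,530,390),2.3)
n='top'; im=save(n,'t4.png'); h=masks(n,im['frame'])
for c,a,p in comps((h[...,1]<70)&(h[...,2]>200),60):
    for nm,z,b in(('tin',.048,1),('lab',.053,0)):
        r=planerect(n,p,z)
        if 280<r[1][0]<680 and -500<r[1][1]<400 and (r[1][1]>0)==b: print(nm,r[0].round(1),r[1].round(1),r[2].round(1),round(r[3],1))
"
```

```text
tcp [0.3972 0.1483 0.1527] yang 29.4 t 13.22 slide [-130.5  -70.4   -7.3] spin -0.445
tin [593.3 335.8] [592.8 335.3] [44.9 82.7] 2.1
lab [ 523.4 -204.5] [ 523.3 -204.5] [51.4 27.3] 54.3
tin [514.4 335.1] [512.9 334.2] [47.3 85.1] 0.5
tin [439.2 349.1] [433.5 334. ] [46.8 84.7] 0.5
lab [ 405.2 -360.6] [ 405.2 -360.7] [50.7 26.5] 53.5
```

View pics/s4.png

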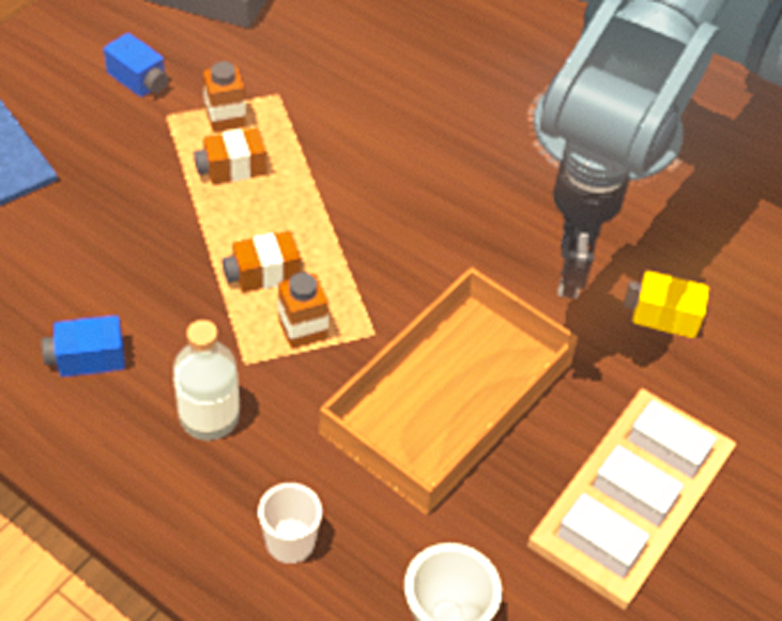

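All three tins are flat in the tray (s4 (672,432), (637,482), (603,533)), and both fallen jars are still in place. Now I work out the jar geometry.

```bash
python3 -c "
from h import *
cv=lambda L:[((x+.5)/4-.5+275,(y+.5)/4-.5+195) for x,y in L]
W=px2w('top',cv([(278,138),(218,231),(488,303),(430,391)]),.053)[:,:2]*1000
for i in(0,2):
    d=W[i]-W[i+1]; L=np.hypot(*d); print('top',W[i].round(1),'base',W[i+1].round(1),'L',L.round(1),'ang',np.degrees(np.arctan2(d[1],d[0])).round(1))
o=np.array([453,-274]);a=np.radians(-35)
Rm=np.array([[np.cos(a),np.sin(a)],[-np.sin(a),np.cos(a)]])
for p in list(W)+[(523.3,-204.5),(405.2,-360.7)]: print(((np.array(p)-o)@Rm.T).round(1))
"
```

```text
top [ 561.6 -227.9] base [ 492.3 -184. ] L 82.1 ang -32.4
top [ 441.  -382.7] base [ 376.3 -339.8] L 77.6 ang -33.6
[ 62.6 100. ]
[-19.4  96.3]
[ 52.5 -95.9]
[-25.1 -97.8]
[17.7 97.3]
[ 10.6 -98.4]
```

```bash
python3 -c "
from h import *
go([.542,-.218,.16],54.3)"
```

```text
tcp [0.3968 0.146  0.1518] yang 28.9 t 13.32 slide [-388.9  -48.5   -7.7] spin -0.444
```

Call:
servo_tool:
  rows:
    - {"claw": 72,"slide": [-389,-49,-8],"spin": -0.444}
    - {"claw": 72,"slide": [-389,-49,-8],"spin": -0.444}
    - {"claw": 72,"slide": [-389,-49,-8],"spin": -0.444}
    - {"claw": 72,"slide": [-389,-49,-8],"spin": -0.444}
    - {"claw": 72,"slide": [-389,-49,-8],"spin": -0.444}
    - {"claw": 72,"slide": [-389,-49,-8],"spin": -0.444}
    - {"claw": 72,"slide": [-389,-49,-8],"spin": -0.444}
    - {"claw": 72,"slide": [-389,-49,-8],"spin": -0.444}
    - {"claw": 72,"slide": [-389,-49,-8],"spin": -0.444}
    - {"claw": 72,"slide": [-389,-49,-8],"spin": -0.444}
  grip_force: 25

```text
time: 14.15
tcp_pos: [0.5447, -0.2158, 0.1598]
tcp_rot: [0.305, 0.952, 0.0, 0.0]
contact_force: [0.1, 0.3, -0.6]
finger_gap: 0.839
finger_force: 0.0
```

Call:
servo_tool:
  rows:
    - {"claw": 72,"slide": [0,0,0],"spin": 0}
    - {"claw": 72,"slide": [0,0,0],"spin": 0}
    - {"claw": 72,"slide": [0,0,0],"spin": 0}

```text
time: 14.4
tcp_pos: [0.5436, -0.2134, 0.1592]
tcp_rot: [0.305, 0.952, 0.0, -0.0]
contact_force: [-0.9, 0.2, 0.4]
finger_gap: 0.841
finger_force: 0.0
```

```bash
python3 -c "
from h import *
go([.542,-.218,.008],54.3)"
```

```text
tcp [ 0.5436 -0.2134  0.1592] yang 54.5 t 14.4 slide [ -1.5  -4.7 151.2] spin 0.004
```

Call:
servo_tool:
  rows:
    - {"claw": 72,"slide": [-1.5,-4.7,20],"spin": 0}
    - {"claw": 72,"slide": [-1.5,-4.7,60],"spin": 0}
    - {"claw": 72,"slide": [-1.5,-4.7,100],"spin": 0}
    - {"claw": 72,"slide": [-1.5,-4.7,135],"spin": 0}
    - {"claw": 72,"slide": [-1.5,-4.7,150],"spin": 0}
    - {"claw": 72,"slide": [-1.5,-4.7,150],"spin": 0}
    - {"claw": 35,"slide": [-1.5,-4.7,150],"spin": 0}
    - {"claw": 35,"slide": [-1.5,-4.7,150],"spin": 0}
    - {"claw": 35,"slide": [-1.5,-4.7,150],"spin": 0}
    - {"claw": 35,"slide": [-1.5,-4.7,150],"spin": 0}

```text
time: 15.23
tcp_pos: [0.5432, -0.2192, 0.0116]
tcp_rot: [0.305, 0.952, -0.0, 0.002]
contact_force: [-0.1, 0.5, 1.1]
finger_gap: 0.585
finger_force: 27.3
```

Call:
servo_tool:
  rows:
    - {"claw": 35,"slide": [0,0,0],"spin": 0}
    - {"claw": 35,"slide": [0,0,0],"spin": 0}

```text
time: 15.4
tcp_pos: [0.5432, -0.2192, 0.0116]
tcp_rot: [0.305, 0.952, -0.0, 0.001]
contact_force: [-0.2, 3.6, 5.7]
finger_gap: 0.583
finger_force: 27.6
```

Call:
servo_tool:
  rows:
    - {"claw": 35,"slide": [2,0,-5],"spin": 0}
    - {"claw": 35,"slide": [6,0,-10],"spin": 0}
    - {"claw": 35,"slide": [10,0,-14],"spin": 0}
    - {"claw": 35,"slide": [16,0,-19],"spin": 0}
    - {"claw": 35,"slide": [23,0,-25],"spin": 0}
    - {"claw": 35,"slide": [31,0,-29],"spin": 0}
    - {"claw": 35,"slide": [39,0,-33],"spin": 0}
    - {"claw": 35,"slide": [39,0,-33],"spin": 0}

```text
time: 16.07
tcp_pos: [0.509, -0.1952, 0.0431]
tcp_rot: [0.304, 0.953, 0.0, -0.0]
contact_force: [-0.3, 0.9, -2.1]
finger_gap: 0.587
finger_force: 27.0
```

```bash
python3 -c "
from h import *
im=save('scene','s5.png',(220,120,400,255),4)"
```

```text
(no output)
```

View pics/s5.png

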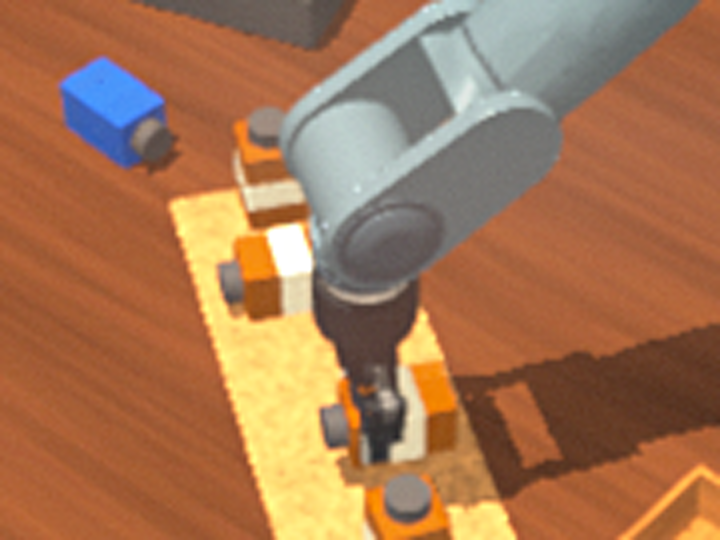

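The jar rose without turning: the pads hold it too firmly. I'll set it back down and regrip just the outer edge of the cap at minimum force, so it can swing.

Call:
servo_tool:
  rows:
    - {"claw": 35,"slide": [-20,0,10],"spin": 0}
    - {"claw": 35,"slide": [-39,0,22],"spin": 0}
    - {"claw": 35,"slide": [-39,0,31],"spin": 0}
    - {"claw": 35,"slide": [-39,0,33],"spin": 0}
    - {"claw": 35,"slide": [-39,0,33],"spin": 0}
    - {"claw": 70,"slide": [-39,0,33],"spin": 0}
    - {"claw": 70,"slide": [-39,0,33],"spin": 0}
    - {"claw": 70,"slide": [-39,0,33],"spin": 0}
    - {"claw": 70,"slide": [-60,0,35],"spin": 0}
    - {"claw": 70,"slide": [-79,0,36],"spin": 0}
  grip_force: 20

```text
time: 16.95
tcp_pos: [0.5739, -0.2414, 0.006]
tcp_rot: [0.304, 0.953, 0.0, -0.001]
contact_force: [0.3, -0.6, 0.3]
finger_gap: 0.821
finger_force: 0.0
```

Call:
servo_tool:
  rows:
    - {"claw": 70,"slide": [0,0,0],"spin": 0}
    - {"claw": 70,"slide": [0,0,0],"spin": 0}

```text
time: 17.12
tcp_pos: [0.5746, -0.2422, 0.0065]
tcp_rot: [0.305, 0.952, 0.0, -0.0]
contact_force: [-0.6, -0.2, 0.3]
finger_gap: 0.821
finger_force: 0.0
```

```bash
cat >> h.py <<'E'
def lab(n='top',z=.053):
    im=get_image(n); h=masks(n,im['frame'])
    for c,a,p in comps((h[...,1]<80)&(h[...,2]>190),12):
        r=planerect(n,p,z)
        if 280<r[1][0]<680 and -520<r[1][1]<-60: print('lab',n,r[1].round(1),r[2].round(1),round(r[3],1),a)
E
python3 -c "
from h import *
go([.5,-.2,.008],54.3)
lab(); save('top','t6.png',(275,195,440,340),4)"
```

```text
tcp [ 0.5746 -0.2422  0.0065] yang 54.5 t 17.12 slide [85.2 -9.  -1.5] spin 0.004
lab top [ 405.1 -360.9] [52.3 27.7] 53.5 171
```

View pics/t6.png

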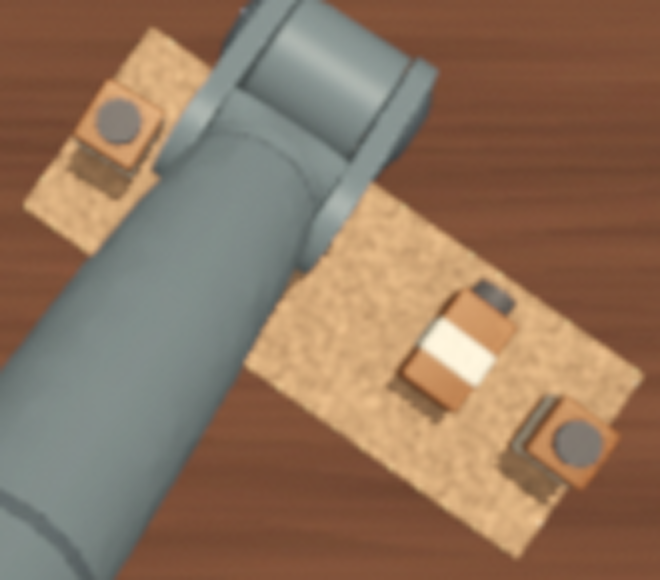

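The arm hides the grasped jar in this view; the other jars and the row ends have not moved. Close on the cap and lift.

Call:
servo_tool:
  rows:
    - {"claw": 20,"slide": [0,0,-1],"spin": 0}
    - {"claw": 20,"slide": [0,0,-1],"spin": 0}
    - {"claw": 20,"slide": [0,0,-1],"spin": 0}
    - {"claw": 20,"slide": [0,0,-1],"spin": 0}
    - {"claw": 20,"slide": [0,0,-1],"spin": 0}
    - {"claw": 20,"slide": [0,0,-1],"spin": 0}
    - {"claw": 20,"slide": [0,0,-41],"spin": 0}
    - {"claw": 20,"slide": [0,0,-80],"spin": 0}
    - {"claw": 20,"slide": [0,0,-101],"spin": 0}
    - {"claw": 20,"slide": [0,0,-101],"spin": 0}
  grip_force: 20

```text
time: 18.05
tcp_pos: [0.5779, -0.2442, 0.1137]
tcp_rot: [0.305, 0.952, -0.001, 0.005]
contact_force: [2.3, -1.0, -1.0]
finger_gap: 0.386
finger_force: 21.3
```

Call:
servo_tool:
  rows:
    - {"claw": 20,"slide": [0,0,0],"spin": 0}
    - {"claw": 20,"slide": [0,0,0],"spin": 0}
    - {"claw": 20,"slide": [0,0,0],"spin": 0}
    - {"claw": 20,"slide": [0,0,0],"spin": 0}

```text
time: 18.38
tcp_pos: [0.5732, -0.2412, 0.105]
tcp_rot: [0.305, 0.952, 0.001, -0.002]
contact_force: [0.8, -0.6, -2.7]
finger_gap: 0.381
finger_force: 21.3
```

```bash
python3 -c "
from h import *
print(manip.get_obs()['moment'])
im=save('scene','s7.png',(220,120,400,255),4)"
```

```text
[ 0.02548388 -0.03379476  0.02873041]
```

View pics/s7.png

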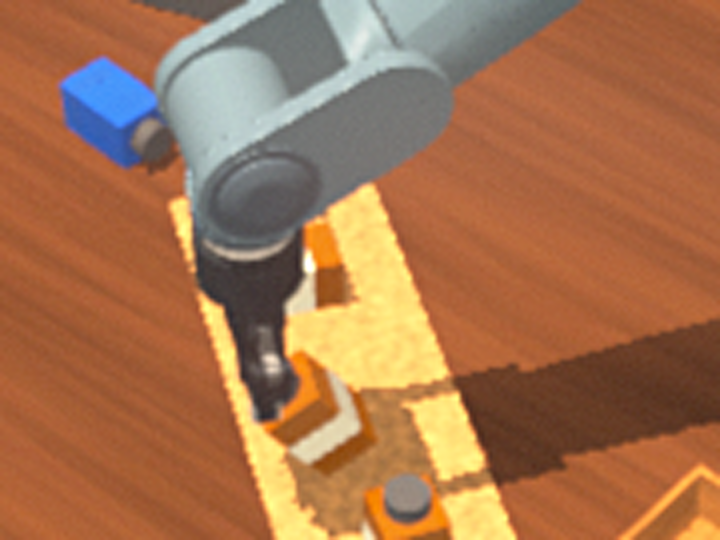

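The jar has swung to about 50° from lying. Lower it until the base edge touches, then drag it upright.

Call:
servo_tool:
  rows:
    - {"claw": 20,"slide": [14,1,10],"spin": 0}
    - {"claw": 20,"slide": [14,1,22],"spin": 0}
    - {"claw": 20,"slide": [14,1,30],"spin": 0}
    - {"claw": 20,"slide": [14,1,35],"spin": 0}
    - {"claw": 20,"slide": [14,1,38],"spin": 0}
    - {"claw": 20,"slide": [14,1,38],"spin": 0}
    - {"claw": 20,"slide": [14,1,38],"spin": 0}

```text
time: 19.02
tcp_pos: [0.5674, -0.2358, 0.0728]
tcp_rot: [0.305, 0.952, -0.001, 0.004]
contact_force: [2.8, -2.0, 7.5]
finger_gap: 0.381
finger_force: 23.1
```

Call:
servo_tool:
  rows:
    - {"claw": 20,"slide": [8,0,-3],"spin": 0}
    - {"claw": 20,"slide": [16,0,-5],"spin": 0}
    - {"claw": 20,"slide": [24,0,-6],"spin": 0}
    - {"claw": 20,"slide": [32,0,-6],"spin": 0}
    - {"claw": 20,"slide": [40,0,-6],"spin": 0}
    - {"claw": 20,"slide": [48,0,-5],"spin": 0}
    - {"claw": 20,"slide": [54,0,-4],"spin": 0}
    - {"claw": 20,"slide": [54,0,-3],"spin": 0}

```text
time: 19.68
tcp_pos: [0.5204, -0.2021, 0.0742]
tcp_rot: [0.305, 0.952, -0.001, 0.002]
contact_force: [2.1, -1.1, 6.3]
finger_gap: 0.382
finger_force: 24.2
```

```bash
python3 -c "
from h import *
go([.508,-.194,.075],54.9)
im=save('scene','s8.png',(220,120,400,255),4)"
```

```text
tcp [ 0.5204 -0.2021  0.0742] yang 54.5 t 19.68 slide [14.8 -0.6 -0.9] spin -0.006
```

View pics/s8.png

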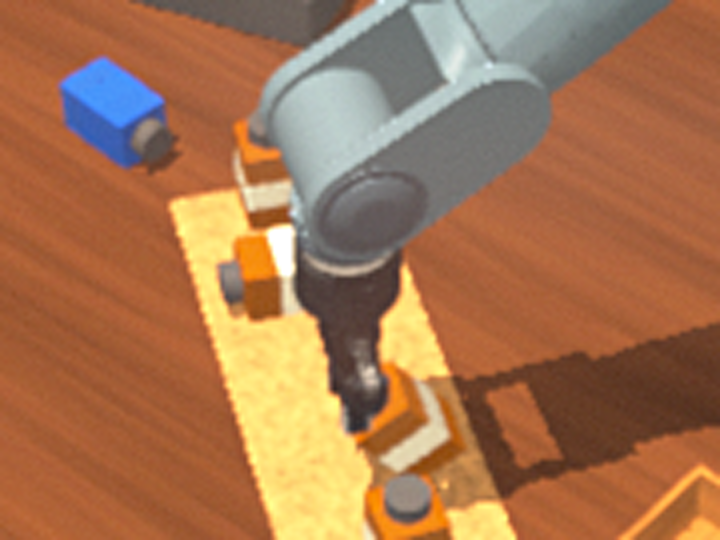

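The base slid instead of the jar turning. I'll use the fixed outer basket wall as a stop: spin so the base faces it, then push the grip towards the wall. First, locate the wall.

```bash
python3 -c "
from h import *
W=px2w('top',[(268,191.2),(261.6,289.2)],.055);print(W)
d=W[0]-W[1];ang=np.degrees(np.arctan2(d[1],d[0]));x=.45
yw=W[1][1]+(x-W[1][0])*d[1]/d[0];print('wall ang',ang,'y at .45',yw)
go([.45,yw-.115,.19],ang)"
```

```text
[[ 0.67269178 -0.00125509  0.055     ]
 [ 0.38288027  0.0122705   0.055     ]]
wall ang -2.672070983764729 y at .45 0.009137999488876681
tcp [ 0.5207 -0.2023  0.074 ] yang 54.5 t 19.73 slide [ 113.1   37.6 -116.4] spin 0.998
```

Call:
servo_tool:
  rows:
    - {"claw": 20,"slide": [0,0,-40],"spin": 0}
    - {"claw": 20,"slide": [0,0,-80],"spin": 0}
    - {"claw": 20,"slide": [15,5,-116],"spin": 0.1}
    - {"claw": 20,"slide": [30,10,-116],"spin": 0.22}
    - {"claw": 20,"slide": [45,15,-116],"spin": 0.34}
    - {"claw": 20,"slide": [60,20,-116],"spin": 0.46}
    - {"claw": 20,"slide": [75,25,-116],"spin": 0.58}
    - {"claw": 20,"slide": [90,30,-116],"spin": 0.7}
    - {"claw": 20,"slide": [103,35,-116],"spin": 0.82}
    - {"claw": 20,"slide": [113,37.5,-116],"spin": 0.94}

```text
time: 20.57
tcp_pos: [0.4477, -0.1041, 0.1872]
tcp_rot: [0.705, 0.709, -0.001, -0.002]
contact_force: [0.1, -0.3, -2.0]
finger_gap: 0.38
finger_force: 23.6
```

Call:
servo_tool:
  rows:
    - {"claw": 20,"slide": [0,0,0],"spin": 0.06}
    - {"claw": 20,"slide": [0,0,0],"spin": 0.06}
    - {"claw": 20,"slide": [0,0,0],"spin": 0.06}
    - {"claw": 20,"slide": [0,0,0],"spin": 0.06}

```text
time: 20.9
tcp_pos: [0.4492, -0.1057, 0.1881]
tcp_rot: [0.724, 0.69, -0.0, -0.001]
contact_force: [-0.2, 0.9, -3.2]
finger_gap: 0.383
finger_force: 23.6
```

```bash
python3 -c "
from h import *
go([.45,-.016,.080],-2.7); print(manip.get_obs()['moment'])
im=save('scene','s9.png',(260,130,440,265),4)"
```

```text
tcp [ 0.4492 -0.1057  0.1881] yang -2.7 t 20.9 slide [ 89.6  -3.3 108.2] spin -0.0
[-0.09409599  0.02703736 -0.02864652]
```

View pics/s9.png

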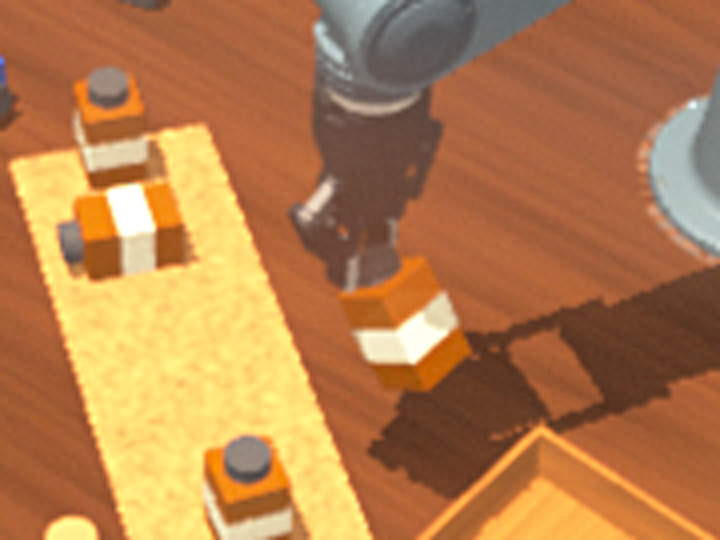

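The jar hangs at the cap at about 60°, base towards the basket. Lower it and push into the wall.

Call:
servo_tool:
  rows:
    - {"claw": 20,"slide": [0,0,35],"spin": 0}
    - {"claw": 20,"slide": [0,0,70],"spin": 0}
    - {"claw": 20,"slide": [0,0,95],"spin": 0}
    - {"claw": 20,"slide": [0,0,105],"spin": 0}
    - {"claw": 20,"slide": [15,0,105],"spin": 0}
    - {"claw": 20,"slide": [30,0,105],"spin": 0}
    - {"claw": 20,"slide": [40,0,105],"spin": 0}
    - {"claw": 20,"slide": [48,0,105],"spin": 0}
    - {"claw": 20,"slide": [56,0,105],"spin": 0}
    - {"claw": 20,"slide": [62,0,105],"spin": 0}

```text
time: 21.78
tcp_pos: [0.4533, -0.0435, 0.0845]
tcp_rot: [0.724, 0.69, 0.0, 0.001]
contact_force: [-0.6, -3.4, -0.3]
finger_gap: 0.322
finger_force: 14.0
```

Call:
servo_tool:
  rows:
    - {"claw": 20,"slide": [6,0,0],"spin": 0}
    - {"claw": 20,"slide": [12,0,0],"spin": 0}
    - {"claw": 20,"slide": [18,0,0],"spin": 0}
    - {"claw": 20,"slide": [18,0,0],"spin": 0}
    - {"claw": 20,"slide": [18,0,0],"spin": 0}

```text
time: 22.2
tcp_pos: [0.4556, -0.0293, 0.0872]
tcp_rot: [0.723, 0.691, -0.002, 0.004]
contact_force: [-7.7, -14.3, 17.3]
finger_gap: 0.229
finger_force: 12.9
```

```bash
cat >> h.py <<'E'
def asc(n,u0,v0,u1,v1,st=2):
    im=get_image(n); h=masks(n,im['frame'])[v0:v1:st,u0:u1:max(1,st//2) if st>1 else 1]
    for r in h:
        print(''.join('W' if s<90 and v>140 else 'k' if v<75 else 'g' if s<90 else 'O' if (s>215 and v>110) else 'o' if s>195 and v>70 else 'y' if v>180 else '.' for _,s,v in r.astype(int)))
E
python3 -c "
from h import *
get_image('scene')
print(w2px('scene',[(.455,-.02,.0),(.455,-.02,.096)]))
u,v=w2px('scene',[(.455,-.02,.05)])[0].astype(int)
asc('scene',u-45,v-32,u+40,v+32,2)"
```

```text
[[369.57494356 255.4536253 ]
 [372.04085173 234.69076406]]
yyyyyyyy......yyyyyyyyyy.y.yyy.......ggggggggggkkkkkkkkkkkk..........................
yyyyyyyyy..yy.....yyyy.yyyy.yyyyy...gkkkkkkkkkkkkkkkkkkkgk...........................
yyyyyyyyyy.yyy........yyyyy.y.yy.y.ggWggggkkkkkkkkkkkkkkkk...........................
yyyyyyyyyyy..y.y..........yyy.yy...WWWWggkkkkkkkkkkkkkkkk............................
yyyyyyyyyyy......yy..........yyyyyWWWWgkkkkkkkkkkkkkk................................
yyyyyyyyyyyy.........yy.........WWWWWgkkkkkkkkkkkkkkk................................
yyyyyyyyyyyyy...........yy..ggWWWWWWggkkkkkkkkkkkkkk.................................
yyyyyyyyyyyyy.............y..ggWWWgggWWg..kkkkkkkgW.yyyy.............................
yyyyyyyyyyyyyy.................ggkgkkkkkkkkkkkkkkgg.yy.yyyy..........................
yyyyyyyyyyyyyyy..................kkkkkkkkkkkkkkkkgWyyyy..............................
yyyyyyyyyyyyyyyy....................kkkkkkkggkkkkg...................................
yyyyyyyyyyyyyyyyy..yy................gkkkkgWW..ggggggg...............................
yyyyyyyyy
[... 1010 characters left out ...]
yyyy.....yyy
WWWWWWWWyyyyyyyyyyyyyyyyyyy........yyy..ooOoyyyy.......yyyyyyyyyyy....yyyyy...yyyyyyy
WWWWWWWyyyyyyyyyyyyyyyyyyyyy.........yyyyyyyyy........yyyyyyyyyyyyyyyyyyyyyyyyyyyyyyy
WWy..oo.yyyyyyyyyyyyyyyyyyyyy.........yyyyy........yyyyyyyyyyyyyyyyyyyyyyyyyyyyyyyyyy
oOoooOo.yyyyyyyyyyyyyyyyyyy.y.......yyyyy........yyyyyyyyyyyyyyyyyyyyyyyyyyyyyyyyyyyy
ooyyyyyyyyyyyyyyyyyy........yyyy..yyyyy........yyyyyyyyyyyyyyyyyyyyyyyyyyyyyyyyyyyyyy
yyyyyyyyy......................yyyyyy........yyyyyyyyyyyyyyyyyyyyyyyyyyyyyyyyyyyyyyyy
y.............................yyyyy........yyyyyyyyyyyyyyyyyyyyyyyyyyyyyyyyyyyyyyyyyy
............................yyyyy........yyyyyyyyyyyyyyyyyyyyyyyyyyyyyyyyyyyyyyyyyyyy
```

The map shows the jar nearly upright against the wall, with the cap visible and slipped out of the fingers. Raise the fingers straight up and check.

Call:
servo_tool:
  rows:
    - {"claw": 20,"slide": [0,0,-10],"spin": 0}
    - {"claw": 20,"slide": [0,0,-25],"spin": 0}
    - {"claw": 20,"slide": [0,0,-50],"spin": 0}
    - {"claw": 60,"slide": [0,0,-90],"spin": 0}
    - {"claw": 60,"slide": [-30,0,-110],"spin": 0}
    - {"claw": 60,"slide": [-70,0,-110],"spin": 0}
    - {"claw": 60,"slide": [-100,0,-110],"spin": 0}
    - {"claw": 60,"slide": [-100,0,-110],"spin": 0}

```text
time: 22.97
tcp_pos: [0.449, -0.1294, 0.1951]
tcp_rot: [0.726, 0.688, 0.0, 0.002]
contact_force: [-0.0, 0.7, -0.7]
finger_gap: 0.7
finger_force: 0.0
```

```bash
python3 -c "
from h import *
get_image('scene')
u,v=w2px('scene',[(.455,-.02,.05)])[0].astype(int); print(u,v)
asc('scene',u-35,v-24,u+30,v+24,2)
u,v=w2px('top',[(.455,-.02,.05)])[0].astype(int); print(u,v)
asc('top',u-25,v-22,u+25,v+22,2)
"
```

```text
370 244
y....yyyyy.........yyyy..........................................
yy........yyyy...................................................
yyy...........yyy................................................
yyy..............yy..............................................
yyyy.............................................................
yyyyy............................WWWWgg..........................
yyyyyy.......................WWWWWWWWWWW.........................
yyyyyyy..y................OOyWWWWWWWWWWW.oo......................
yyyyyyy...y.............OOOOoggWWWWWWWWgyOOOOo.............yyyy..
yyyyyyyy..............oOOOOOogggggggggg.oOOOOO..........yyyyyyyyy
yyyyyyyyy.............oOOOOOOoy.gggggg.oOOOOoo......yyyyyyy.yyyyy
yyyyyyyyyy............oOoooOOOOOOoooOOOOOo..o.yyyy..yyyyy..yyyyyy
yyyyyyyyyyy..........yyyooooooOOOOOOOOOo.oo..yyy.yyyyyy....yyyyyy
yyyyyyyyyyyy.yy......yWWyyoooooooOOOoo.oo..WWy.yyyyy.......yyyyyy
yyyyyyyyyyyy...yyyy.yyWWWWWyyyooooooooo.yWWWW.yyyy.........yyyyyy
yyyyyyyyyyyyy....yyy.yWWWWWWWWyyoooo..yWWWWyyyyy.........yyyyyyyy
yyyyyyyyyyyyyy.......oO.yWWWWWWWWyyy
[... 921 characters left out ...]
yy.....yyyyyyyWWWWWWWWWggggggWWWWWWWW
yyyyyyyyyyyyyyy.....yyy.WgWWWWWWWWWggggggggggWWWWW
yyyyyyyyyyyyyyy.....y.WgWWWWWWWWWWggggggggggggggWW
yyyyyyyyyyyyyyy.....y.gWWWWWWWWWgggggggggggggggggg
yyyyyyyyyyyyyy......yWWWWWWWWWWggggggggggggggggggg
yyyyyyyyyyyyyy......WWWWWWWWWWgggg...ggggggggggggg
yyyyyyyyyyyyyy.....WWWWWWWWWWggggyy......ggggggggg
yyyyyyyyyyyyyy...ggWWWWWWWWgggg.yyy.........gggggg
yyyyyyyyyyyyyy..gWWWWWWWWWgggkg....gg...........gg
yyyyyyyyyyyyyy.WWWWWWWWWWgggkkkkkkk..............k
yyyyyyyyyyyyyyWWWWWWWWWWggggkkkkkk..............kk
yyyyyyyyyyyyyWWWWWWWWWWgggg....................kkk
yyyyyyyyyyy.WWWWWWWWWggWWWWWWg.....kkkk.....kkkkkk
yyyyyyyyyyyWWWWWWWWWgggWWWWWWWWWgg.............k.k
```

The jar now stands upright beside the basket. Measure its position and yaw.

```bash
python3 -c "
from h import *
im=get_image('scene');h=masks('scene',im['frame'])
m=np.zeros(h.shape[:2],bool); m[225:246,355:385]=True
for c,a,p in comps((h[...,1]<90)&(h[...,2]>60)&m,30):print('cap',c,a,p.min(0),p.max(0),px2w('scene',[c],.09)[0],px2w('scene',[c],.096)[0])
sub=h[228:262,350:392]
o=((sub[...,1]>195)&(sub[...,2]>70))
for r in range(0,34): print(r+228,''.join('O' if o[r,i] and sub[r,i,2]>150 else 'o' if o[r,i] else 'W' if sub[r,i,1]<90 else '.' for i in range(42)),sub[r,::6,2][:0])
W=px2w('scene',[(357,239),(370.5,249.5),(381.5,238.5)],.08);print(W)
"
```

```text
cap [369.23148148 234.81481481] 108 [364. 229.] [375. 240.] [ 0.45608924 -0.02846041  0.09      ] [ 0.46039908 -0.02586769  0.096     ]
228 .......................................... []
229 ....................W..................... []
230 ...............W..WWWWWW.................. []
231 ...............WWWWWWWWWW................. []
232 ...............WWWWWWWWWW................. []
233 ............O.WWWWWWWWWWWW................ []
234 ...........OO.WWWWWWWWWWW.OO.............. []
235 ..........OOO.WWWWWWWWWWW.OOO............. []
236 .........OOOO.WWWWWWWWWWW.OOOOO........... []
237 ........OOOOOOWWWWWWWWWWW.OOOOO........... []
238 .......OOOOOOO.WWWWWWWWW.OOOOOO........... []
239 .......OOOOOOO.WWWWWWWWW.OOOOOo........... []
240 .......OOOOOOOO..WWWWWW.OOOOOo............ []
241 .......OOOOOOOOO.......OOOOOooo........... []
242 .......OOOOOOOOOOOOOOOOOOOO..oo........... []
243 ........OOOOOOOOOOOOOOOOOOo.o............. []
244 .........OOOOOOOOOOOOOOOO.oo.............. []
245 .......W..OOOOOOOOOOOOOOooo..W............ []
246 .......WW...OOOOOOOOOO.oo...WW............ []
247 ......WWWW
[... 153 characters left out ...]
WW...OOO...WWWW.............. []
251 ........WWWWWWWW...O..WWWWW............... []
252 ......OO..WWWWWWWW...WWWWW................ []
253 ......OOO..WWWWWWWWWWWWWW................. []
254 ......OOOOO..WWWWWWWWWWW.................. []
255 ......OOOOOO..WWWWWWWWW................... []
256 ........OOOOOO..WWWWW..................... []
257 ..........OOOOO..WWW...................... []
258 ...........OOOOOO..W...................... []
259 .............OOOOO........................ []
260 ..............OOOOO....................... []
261 ...............OOO........................ []
[[ 0.48347346 -0.05058189  0.08      ]
 [ 0.48995244  0.00137047  0.08      ]
 [ 0.43781394  0.00221927  0.08      ]]
```

```bash
python3 -c "
from h import *
go([.460,-.025,.15],-2.7)"
```

```text
tcp [ 0.4484 -0.1247  0.1933] yang -2.7 t 23.17 slide [100.1   6.9  43.4] spin -0.001
```

Call:
servo_tool:
  rows:
    - {"claw": 72,"slide": [35,2,0],"spin": 0}
    - {"claw": 72,"slide": [70,5,10],"spin": 0}
    - {"claw": 72,"slide": [100,7,25],"spin": 0}
    - {"claw": 72,"slide": [100,7,40],"spin": 0}
    - {"claw": 72,"slide": [100,7,43],"spin": 0}
    - {"claw": 72,"slide": [100,7,43],"spin": 0}
  grip_force: 40

```text
time: 23.67
tcp_pos: [0.4593, -0.0247, 0.1494]
tcp_rot: [0.723, 0.691, -0.001, -0.001]
contact_force: [-0.1, -0.2, 0.5]
finger_gap: 0.841
finger_force: 0.0
```

Call:
servo_tool:
  rows:
    - {"claw": 72,"slide": [0,0,35],"spin": 0}
    - {"claw": 72,"slide": [0,0,70],"spin": 0}
    - {"claw": 72,"slide": [0,0,105],"spin": 0}
    - {"claw": 72,"slide": [0,0,105],"spin": 0}
    - {"claw": 72,"slide": [0,0,105],"spin": 0}
    - {"claw": 35,"slide": [0,0,105],"spin": 0}
    - {"claw": 35,"slide": [0,0,105],"spin": 0}
    - {"claw": 35,"slide": [0,0,105],"spin": 0}
    - {"claw": 35,"slide": [0,0,105],"spin": 0}
    - {"claw": 35,"slide": [0,0,105],"spin": 0}

```text
time: 24.5
tcp_pos: [0.4627, -0.027, 0.0486]
tcp_rot: [0.724, 0.69, 0.001, 0.002]
contact_force: [-1.9, -0.6, 8.5]
finger_gap: 0.578
finger_force: 43.5
```

```bash
python3 -c "
from h import *
go([.508,-.194,.12],-35)"
```

```text
tcp [ 0.4627 -0.027   0.0486] yang -2.8 t 24.5 slide [-164.8   53.7  -70.8] spin 0.563
```

Call:
servo_tool:
  rows:
    - {"claw": 35,"slide": [-5,0,-38],"spin": 0}
    - {"claw": 35,"slide": [-10,0,-76],"spin": 0}
    - {"claw": 35,"slide": [-20,3,-112],"spin": 0}
    - {"claw": 35,"slide": [-55,15,-112],"spin": 0.1}
    - {"claw": 35,"slide": [-90,28,-112],"spin": 0.22}
    - {"claw": 35,"slide": [-125,40,-112],"spin": 0.34}
    - {"claw": 35,"slide": [-155,50,-112],"spin": 0.46}
    - {"claw": 35,"slide": [-165,54,-112],"spin": 0.56}
    - {"claw": 35,"slide": [-165,54,-112],"spin": 0.563}
    - {"claw": 35,"slide": [-165,54,-112],"spin": 0.563}

```text
time: 25.33
tcp_pos: [0.5063, -0.1939, 0.1582]
tcp_rot: [0.887, 0.462, 0.0, 0.0]
contact_force: [-0.1, 0.2, -3.6]
finger_gap: 0.58
finger_force: 43.6
```

Call:
servo_tool:
  rows:
    - {"claw": 35,"slide": [0,0,0],"spin": 0}
    - {"claw": 35,"slide": [0,0,0],"spin": 0}

```text
time: 25.5
tcp_pos: [0.5061, -0.1924, 0.1577]
tcp_rot: [0.887, 0.463, 0.0, -0.0]
contact_force: [0.1, -0.7, -1.8]
finger_gap: 0.58
finger_force: 43.6
```

```bash
python3 -c "
from h import *
go([.5075,-.195,.0520],-35); print(manip.get_obs()['finger_gap'])
im=get_image('scene');np.save('a',im['frame'])
u,v=w2px('scene',[(.508,-.194,.14)])[0].astype(int);print(u,v,w2px('scene',[(.508,-.194,.11),(.508,-.194,.206)]))
asc('scene',u-30,v-20,u+30,v+32,2)"
```

```text
tcp [ 0.5061 -0.1924  0.1577] yang -34.9 t 25.5 slide [ -1.3   2.7 105.7] spin 0.002
0.5796374826032527
312 205 [[312.52828038 213.04879702]
 [312.3543792  189.71506297]]
OOOOOOyyWkkkgWWWyO.gggggggggggg...yyyy.gg.gg.......g........
OOOOOOOyygkkWWWWW.kkggggggggggggg.yyyyy.g.g.ggg.ggg.........
OOOOOooyyWgkkgggggggggggggggggggggggyyy.g...................
ooOoooo.yWgkkgkgggggggg..ggggggggggg.OO.gggg................
Ooooooo.yWWgkkgggggggg.yo.gggggggggg.OO.gWWg................
ooooooo.yWWWgkgggggggg.OO.ggggggggg.yOOO.WW..yy.............
oOooOoO.yWWWWWWWy.kggWWyOOy..ggg..yoOOOOyWW..yyyyy..........
yo..yyyyyyyyyyyyy.kkgWWyOOOOOOOOOOOOOOOOoyyyyy..yyyyy.......
yyyyyyyyyyyyyyyyyy.kgWW.OOOOOOooo........yyyyyy..yyyyyyy....
yyyyyyyyyyyyyyyyyyy.WWW.o...............oyyyyyyy.yyyyyyyyyy.
yyyyyyyyyyyyyyyyyyyyyWWyoo......o........yyyyyyy.yyyyyyyyyyy
yyyyyyyyyyyyyyyyyyyyyyWWy......yyyyyWyWWWyyyyyyyy.yyyyyyyyyy
yyyyyyyyyyyyyyyyyyyyyyyWWyWWWWWWWWWWWWWWWyyyyyyyyy..yyyyyyyy
yyyyyyyyyyyyyyyyyyyyyyyyWWWWWWWWWWWWWWWWWyyyyyyyyy..........
yyyyyyyyyyyyyyyyyyyyyyyyWWWWWWWWWWWWyy..yyyyyyyyyy..........
yyyyyyyyyyyyyyyyyyyyyyyyyWyyy...oooOoooooyyyyyyyyyy.........
yyyyyyyyyyyyyyyyyyyyyyyyoOooooooooooooyoyyyyy..yyyy.........
yyyyyyyyyyyyyyyyyyyyyyyyyoOooyyyyyyyyyyyyyyyy.yyy.yyy.......
yyyyyyyyyyyyyyyyyyyyyyyyyyyyyyyyyyyyyyyyyyyyyyyyyyyyy.......
yyyyyyyyyyyyyyyyyyyyyyyyyyyyyyyyyyyyyyyyyyyyyy.yyyy.yy......
yyyyyyyyyyyyyyyyyyyyyyyyyyyyyyyyyyyyyyyyyyyy..yyyyyyyy......
yyyyyyyyyyyyyyyyyyyyyyyyyyyyyyyyyyyyyyyyyy...yyyyy....y.....
yyyyyyyyyyyyyyyyyyyyyyyyyyyyyyyyyyy..yy....yyyyyyy..yyy.....
yyyyyyyyyyyyyyyyyyyyyyyyyyyyyyyyyy....yyyy....yyyyyyyyyy....
yyyyyyyyyyyyyyyyyyyyyyyyyyyyyyyyy.y....y...yyyyyyyyyyyyyyy..
yyyyyyyyyyyyyyyyyyyyyyyyyyyyyy......yyy......yyyyyyyyyyyyy..
```

Jar held upright over its place. Lower, release and rise.

Call:
servo_tool:
  rows:
    - {"claw": 35,"slide": [-1.5,2.5,40],"spin": 0}
    - {"claw": 35,"slide": [-1.5,2.5,75],"spin": 0}
    - {"claw": 35,"slide": [-1.5,2.5,92],"spin": 0}
    - {"claw": 35,"slide": [-1.5,2.5,98],"spin": 0}
    - {"claw": 35,"slide": [-1.5,2.5,103],"spin": 0}
    - {"claw": 35,"slide": [-1.5,2.5,107],"spin": 0}
    - {"claw": 35,"slide": [-1.5,2.5,107],"spin": 0}
    - {"claw": 35,"slide": [-1.5,2.5,107],"spin": 0}

```text
time: 26.27
tcp_pos: [0.5088, -0.1969, 0.0523]
tcp_rot: [0.887, 0.462, 0.001, 0.001]
contact_force: [0.5, -0.4, -2.5]
finger_gap: 0.581
finger_force: 43.6
```

Call:
servo_tool:
  rows:
    - {"claw": 62,"slide": [0,0,0],"spin": 0}
    - {"claw": 62,"slide": [0,0,0],"spin": 0}
    - {"claw": 70,"slide": [0,0,0],"spin": 0}
    - {"claw": 70,"slide": [0,0,-25],"spin": 0}
    - {"claw": 70,"slide": [0,0,-60],"spin": 0}
    - {"claw": 70,"slide": [0,0,-100],"spin": 0}
    - {"claw": 70,"slide": [40,0,-110],"spin": 0}
    - {"claw": 70,"slide": [80,0,-110],"spin": 0}
    - {"claw": 70,"slide": [120,0,-110],"spin": 0}
    - {"claw": 70,"slide": [160,0,-110],"spin": 0}

```text
time: 27.1
tcp_pos: [0.6006, -0.064, 0.162]
tcp_rot: [0.887, 0.461, 0.001, 0.001]
contact_force: [1.0, -0.7, -1.0]
finger_gap: 0.819
finger_force: 0.0
```

```bash
cat >> h.py <<'E'
def caps():
    im=get_image('top'); h=masks('top',im['frame']); f=im['frame'].astype(int)
    g=(h[...,1]<60)&(h[...,2]>50)&(h[...,2]<150)
    for c,a,p in comps(g,25):
        w=px2w('top',[c],.099)[0]*1000
        if 300<w[0]<620 and -480<w[1]<-60: 
            d=w[:2]-[453,-274];t=np.radians(54.9);print('cap',w[:2].round(1),'runner xy',(d@[np.sin(t),-np.cos(t)]).round(1),(d@[np.cos(t),np.sin(t)]).round(1),a)
E
python3 -c "
from h import *
go([.5,-.2,.2],54.9)
caps(); lab()
u,v=w2px('scene',[(.508,-.194,.05)])[0].astype(int)
asc('scene',u-25,v-22,u+25,v+26,2)"
```

```text
tcp [ 0.6006 -0.064   0.162 ] yang -35.1 t 27.1 slide [-169.1   -4.1  -38.2] spin -1.57
cap [ 566.6 -111.1] runner xy -0.7 198.6 80
cap [ 506.9 -197.9] runner xy 0.4 93.2 78
cap [ 444.1 -379.1] runner xy 53.1 -91.1 32
cap [ 341.  -436.5] runner xy 1.8 -197.4 92
lab top [ 405.1 -360.9] [52.3 27.7] 53.5 171
yyyyyyyyyyyyyyyyyyyyyyyyyyyggggWWWgggggggggggggggg
yyyyyyyyyyyyyyyyyyyyyyyyyyy.gggggWWWWWWWggggggWWWW
yyyyyyyyyyyyyyyyyyyyyyyyyyy.ggggggggggWWWWWWWWWggg
yyyyyyyyyyyyyyyyyyyyyyyyyyy.gggggggggggggggggggggg
yyyyyyyyyyyyyyyyyyyyyyyWWWWggggggggggggggggggggggg
yyyyyyyyyyyyyyyyyyyyWWWWWWWgggggggggggggggggggggkg
yyyyyyyyyyyyyyyOOOyWWWWWWWgkgggggggggggggggggkkgkk
yyyyyyyyyyyyyyyy...gWWWWWggggggggggggkgkkgkkkkkkkk
yyyyyyyyyyyyyyyggWgWWWWWWWWgggkkkkkkkkkkkkkkkkkkkk
yyyyyyyyyyyyyyyWWWWWWWgggggkgkkkkkkkkkkkkkkkkkkkkk
yyyyyyyyyyyyyyyggggggggg.y.kkkkkkkkkkkkkkkkkkkkkkk
yyyyyyyyyyyyyyygkkkkkgW.o.ggkkkkkkkkkkkkkkkkkkkk..
yyyyyyyyyyyyyyy.kkkkkg...gkkkkkkkkkkkkkkkg.....yyy
yyyyyyyyyyyyyyy.kkkkk...kkkkkkkkkkkkg.yyyyyyyyyyyy
yyyyyyyyyyyyyyy.kkkkkkkkkkkgggkkkkk..yyyyyyyyyyyyy
yyyyyyyyyyyyyyyy.kkkkkkkkkkgkkkkggW...yyyyyyyyyyyy
yyyyyyyyyyyyyyyyykkkkkkkkkkkkkg.yyy...yyyyyyyyyyyy
yyyyyyyyyyyyyyyyy.kkkkkkkkkkk.O.......yyyyyyyyyyyy
yyyyyyyyyyyyyyyyyy...O.kkkgWWgWWWWWWWWWyyyyyyyyyyy
yyyyyyyyyyyyyyyyyyyOOo.kkkgWWgWWWWWWWWWWyoyyyyyyyy
yyyyyyyyyyyyyyyyyyyyyyyy.kgWWgWWWWWWWWWW.Oyyyyyyyy
yyyyyyyyyyyyyyyyyyyyyyyy..WWWggWWWWWWWgg.OOyyyyyyy
yyyyyyyyyyyyyyyyyyyyyyyyooyyyy.gggggggg.yOOOyyyyyy
yyyyyyyyyyyyyyyyyyyyyyyyyyOOOOOy.....yoOOOOOOyyyyy
```

Jar 1 stands at runner (0.4, 93), in line. Now the second jar, the same way.

```bash
python3 -c "
from h import *
go([.4563,-.3988,.15],53.5)"
```

```text
tcp [ 0.6005 -0.0631  0.1611] yang -34.8 t 27.25 slide [-358.    73.2   11. ] spin -1.541
```

Call:
servo_tool:
  rows:
    - {"claw": 70,"slide": [-36,7,0],"spin": -0.12}
    - {"claw": 70,"slide": [-72,14,0],"spin": -0.24}
    - {"claw": 70,"slide": [-108,22,0],"spin": -0.36}
    - {"claw": 70,"slide": [-144,29,0],"spin": -0.48}
    - {"claw": 70,"slide": [-180,36,0],"spin": -0.6}
    - {"claw": 70,"slide": [-215,44,0],"spin": -0.72}
    - {"claw": 70,"slide": [-250,51,0],"spin": -0.84}
    - {"claw": 70,"slide": [-286,58,0],"spin": -0.96}
    - {"claw": 70,"slide": [-322,66,0],"spin": -1.08}
    - {"claw": 70,"slide": [-358,73,0],"spin": -1.2}
  grip_force: 20

```text
time: 28.08
tcp_pos: [0.4516, -0.4026, 0.1609]
tcp_rot: [0.47, 0.883, -0.0, 0.0]
contact_force: [0.4, -0.0, 0.0]
finger_gap: 0.821
finger_force: 0.0
```

Call:
servo_tool:
  rows:
    - {"claw": 70,"slide": [0,0,0],"spin": -0.12}
    - {"claw": 70,"slide": [0,0,0],"spin": -0.24}
    - {"claw": 70,"slide": [0,0,0],"spin": -0.34}
    - {"claw": 70,"slide": [0,0,0],"spin": -0.34}
    - {"claw": 70,"slide": [0,0,0],"spin": -0.34}
    - {"claw": 70,"slide": [0,0,0],"spin": -0.34}

```text
time: 28.58
tcp_pos: [0.4532, -0.4005, 0.1608]
tcp_rot: [0.317, 0.948, -0.0, 0.0]
contact_force: [0.6, -0.0, -1.3]
finger_gap: 0.816
finger_force: 0.0
```

```bash
python3 -c "
from h import *
go([.4563,-.3988,.0065],53.5);lab();caps()"
```

```text
tcp [ 0.4532 -0.4005  0.1608] yang 53.1 t 28.58 slide [ -1.5   3.2 154.3] spin -0.008
cap [ 566.6 -111.1] runner xy -0.7 198.6 80
cap [ 507.1 -197.9] runner xy 0.5 93.4 79
```

Arm hides jar 2, but it hadn't moved at the last look. Descend, close on the cap edge, lift.

Call:
servo_tool:
  rows:
    - {"claw": 70,"slide": [-1.5,3,30],"spin": -0.008}
    - {"claw": 70,"slide": [-1.5,3,65],"spin": -0.008}
    - {"claw": 70,"slide": [-1.5,3,100],"spin": -0.008}
    - {"claw": 70,"slide": [-1.5,3,135],"spin": -0.008}
    - {"claw": 70,"slide": [-1.5,3,154],"spin": -0.008}
    - {"claw": 70,"slide": [-1.5,3,154],"spin": -0.008}
    - {"claw": 20,"slide": [-1.5,3,153],"spin": -0.008}
    - {"claw": 20,"slide": [-1.5,3,153],"spin": -0.008}
    - {"claw": 20,"slide": [-1.5,3,153],"spin": -0.008}
    - {"claw": 20,"slide": [-1.5,3,153],"spin": -0.008}

```text
time: 29.52
tcp_pos: [0.458, -0.4003, 0.0104]
tcp_rot: [0.312, 0.95, -0.001, 0.002]
contact_force: [0.8, 0.3, 4.5]
finger_gap: 0.377
finger_force: 19.5
```

Call:
servo_tool:
  rows:
    - {"claw": 20,"slide": [0,0,0],"spin": 0}
    - {"claw": 20,"slide": [0,0,0],"spin": 0}
    - {"claw": 20,"slide": [0,0,0],"spin": 0}
    - {"claw": 20,"slide": [0,0,-41],"spin": 0}
    - {"claw": 20,"slide": [0,0,-80],"spin": 0}
    - {"claw": 20,"slide": [0,0,-120],"spin": 0}
    - {"claw": 20,"slide": [0,0,-160],"spin": 0}
    - {"claw": 20,"slide": [0,0,-180],"spin": 0}
    - {"claw": 20,"slide": [0,0,-180],"spin": 0}
    - {"claw": 20,"slide": [0,0,-180],"spin": 0}

```text
time: 30.35
tcp_pos: [0.4572, -0.3995, 0.1899]
tcp_rot: [0.312, 0.95, -0.001, 0.002]
contact_force: [-0.3, -0.1, -0.5]
finger_gap: 0.232
finger_force: 0.0
```

```bash
python3 -c "
from h import *
go([.45,-.106,.187],-2.7);o=manip.get_obs();print(o['moment'])
u,v=w2px('scene',[(.445,-.39,.15)])[0].astype(int)
asc('scene',u-30,v-20,u+30,v+30,2)"
```

```text
tcp [ 0.4572 -0.3995  0.1899] yang 53.7 t 30.35 slide [179.7 232.2   1.9] spin 0.984
[ 0.00853855  0.02055847 -0.04053749]
yyyyyyyyyyy........gkggggWWWWgg......yy........y....yy......
yyyyyyyyyyyyyy......kkgggggggk..........yyy.......y.........
yyyyyyyyyyyyyyyy....gkkkkgggkk..............yy........y.....
yyyyyyyyyyyyy.......ggkkkkgkkk..........WWWWW..yy........y..
yyyyyyyyyy..gg..g...gggkgkggg......yyWWWWWWWWWWyo..yy.......
...yyyy..gWWWWggg....WWgkkkgW....oOOyWWWWWWWWWWyO.....yy....
........gWWWWgggg....WWgkkkgW....oOOy.ggWWWWgggyOo..y.....yy
yy.....ggggggggggg....Wggggg......OOOygggggggg.oOOy..yy.....
........ggggggggg....y............yoOOOoyyyyoOOOOOO.....yyyy
..........ggggg.....yyyyyy.......yyyOOOooooooo..............
yyy..g.g..........y...yyyyyyyy...yWy......................yy
.yyyy.........yyyyyyy...yyyyyyy..yWyyo......o......yyyyyyyyy
....yyyy.......yyyyyyyyy....yyyy..yWy......yyyyyWWWWyyyyyyyy
.......yyy..........yyyyyyyyyyyyyyyyWWWWWWWWWWWWWWWW..yyyyyy
..........yyyy....yyyyyyyyyyyyyyyyyyWWWWWWWWWWWWWWWWy..yyyyy
..............y..yyyyyyyyyyyyyWWg...yWWWWWWWyy.......y.yyyyy
.................yyyyyyyyyyWWWWWgggg.oOOoooOooooooo..yyyyyyy
..................yyyyyyOOyWWWWgggggg.OOoooooo.....yyyy.yyyy
...................yyyyyOOoggWWWggggg.OOy...yyy.yyyyyy.yyyyy
...................yyyyyoOOy.ggggggg.oOOo......yyyyyyy..yy..
....................yyyyyOOOOoyyyyoOOOOOO.yyyy.yyyyyyy...yyy
.....................yyyyoOOOOOOoooooooo..yyyyyyyyyyyyyyyyyy
.....................yyyyyoo..o....o......yyyyyyyyyyyyy..yyy
y.....................yyyy...ooo..ooo.oo..yyyyyyyy..yyyyyy.y
..yy...................yyyy....yy.yyyyyyyyy.yyyyyyyyyyyyyyyy
```

The cap slipped out, but the map suggests the jar may have swung upright. Check.

```bash
python3 -c "
from h import *
get_image('scene')
print(w2px('scene',[(.341,-.437,.099),(.398,-.354,.099),(.45,-.39,.099)]))
u,v=w2px('scene',[(.43,-.38,.05)])[0].astype(int);print(u,v)
asc('scene',u-35,v-24,u+40,v+30,2)"
```

```text
[[287.3374623  149.54378393]
 [295.38042958 170.58489469]
 [275.50728168 174.50804812]]
282 183
........ggggg.....yyyyyyy......yyyOOOooooooo...............y......yyy..y...
...g...............yyyyyyyy....yyy.....................yyyyyyyyyyy...yyyyyy
yyyy........yyyyyy....yyyyyyyy.yyyyo.............yyyyyyyyyyyyyyyyyy..yyyyyy
..yyyy........yyyyyyyy....yyyy..yWy...yy.yyyyyWWWWyyyyyyyyyyyyyyyyy.yy.yyyy
....yyyy...........yyyyyyyyyyyyyyyWWWWWWWWWWWWWWWW..yyyyyyyyyyyyyyyy.yyy...
........yyyy....yyyyyyyyyyyyyyyyyyWWWWWWWWWWWWWWWWy..yyyyyyyyyyyyyyyy.yyyyy
...........yyyyyyyyyyyyyyyyyggg...yWWWWWWWyy.......yyyyyyyyyyyyyyyyyy....yy
...............yyyyyyyyyyWWWWWgggg.yOoooooooooo.o..yyyyyyyyyyyyyyyyyyy.....
................yyyyyyOOyWWWWWggggg.OOooooooo....yyyy.yyyyy..yyyyyyyy......
.................yyyyyOOoggWWWgggggyOOy...yyy.yyyyyy.yyyyyyyyyyyyyyyyy.....
.................yyyyyoOOyggggggg..oOOy..y..yyyyyyyy.yyy.yyyyy..yyyyyyyy...
..................yyyyyOOOOoyyyyoOOOOOo.yyyyyyyyyyyyy..yyyyyyyyy..yyyyyyy..
...................yyyyoOOOOOOOooooooo...yyyyyyyyyyyyyyyyyyyyyyyyyyyyyyyyyy
................
[... 347 characters left out ...]
yyyyyyyyyyyyyyyy
...........y.y........yyWWWWWWWWWWWyyy...yyy....yy.yyyyyyyyyyyy.yyyyyyyyyyy
..y............y.......yy...oooOOOOOoOoo.yyyy.yyyyyyyyyyyyy.yyyyyyyyyyyyyyy
.....yy...........y.....ooOOoOOooOooooo.yyyyy.yyyyyyyyy.yy..y.....yyyyyyyyy
.......yyyy...........y..yyyyyyyyyyyyyyyyyyyyy...yyyyyyyyyyyyyyyyyyyyyyyyyy
...........yyyy..........yyyyyyyyyyyyyyyyyyyyyyy...yyyyyyyyyyyyyyyyyyyyyyyy
.............yyy.yy.......yyyyyyyyyyyyyyyyyyyyyyyyyyyyyyyyyyyyyyyyyyyyyyyyy
.................yyyyyy...yyyyyyyyyyyyyyyyyyyyyyyyyyyyyyyyyyyyyyyyyyyyyyyyy
....................yyyyy.yyyyyyyyyyyyyyyyyyyyyyyyyyyyyyyyyyyyyyyyyyyyyyyyy
.......................yyy.yyyyyyyyyyyyyyyyyyyyyyyyyyyyyyyyyyyyyyyyyyyyyyyy
```

Jar 2 has landed upright on the runner, near its far edge. Move the arm aside and measure it.

Call:
servo_tool:
  rows:
    - {"claw": 70,"slide": [0,40,0],"spin": 0}
    - {"claw": 70,"slide": [0,80,0],"spin": 0}
    - {"claw": 70,"slide": [0,120,0],"spin": 0}
    - {"claw": 70,"slide": [0,160,0],"spin": 0}
    - {"claw": 70,"slide": [0,200,0],"spin": 0}
    - {"claw": 70,"slide": [0,240,0],"spin": 0}
    - {"claw": 70,"slide": [0,280,0],"spin": 0}
    - {"claw": 70,"slide": [0,280,0],"spin": 0}
    - {"claw": 70,"slide": [0,280,0],"spin": 0}

```text
time: 31.25
tcp_pos: [0.6224, -0.1709, 0.1853]
tcp_rot: [0.31, 0.951, 0.0, -0.002]
contact_force: [-0.4, -1.5, -1.4]
finger_gap: 0.822
finger_force: 0.0
```

```bash
python3 -c "
from h import *
caps()
im=get_image('top');h=masks('top',im['frame'])
u,v=w2px('top',[(.445,-.385,.099)])[0].astype(int);print(u,v)
asc('top',u-16,v-16,u+16,v+18,1)
go([.445,-.385,.15],54.9)"
```

```text
cap [ 506.8 -198.7] runner xy 0.7 92.6 74
cap [ 442.4 -388.7] runner xy 57.3 -99.9 87
cap [ 341.  -436.5] runner xy 1.8 -197.4 92
400 268
y...............................
yy..............................
yyyy............................
yyyyy...........................
yyyyyy..........................
yyyyyyyy........................
yyyyyyyyy.......................
yyyyyyyyyy..g..yyy..............
yyyyyyyyyy.g..yyyyy.............
yyyyyyyyy.WW..yyyyyy............
yyyyyyyyy.g..yyyyyyyy...........
yyyyyyyy.W..yyyyyyyyyyy.........
yyyyyyy.g..yyyyyWWWW..yy........
yyyyyy....yyy.WWgggggW.yy.......
yyyyy....yyyyWggggggggW.yy......
yyyy.....yyy.ggggggggggWyyy.....
yyy.WW..yyyygggggggggggWyyyy....
yyy.g..yyyy.gggggggggggWyyyy....
yy.gg..yyyyy.ggggggggggWyyy.....
y..gg..yyyyy.ggggggggggWyyy.....
...ggg..yyyy.gggggggggg.yyyyy...
.....gg...yyy.ggggggggWyyyyyyy..
......gg...yyy.ggggWW..yyyyyyyyy
.......gg...yyy.....yyyyyyyyyyyy
........gg...yyyyyyyyyyyyyyyyyyy
..........gg..yyyyyyyyyyyyyyyyyy
..........ggg..yyyyyyyyyyyyyyyyy
y..........ggg...yyyyyyyyyyyyyyy
yy...........gg...yyyyyyyyyyyyyy
yyy...........W...yyyyyyyyyyyyyy
yyyy...........yyyyyyyyyyyyyyyyy
yyyy..........yyyyyyyyyyyyyyyyyy
yyyyyy.......yyyyyyyyyyyyyyyyyyy
yyyyyyy.....yyyyyyyyyyyyyyyyyyyy
tcp [ 0.6215 -0.1738  0.1863] yang 53.6 t 31.4 slide [  16.7 -274.7   36.6] spin -0.023
```

Call:
servo_tool:
  rows:
    - {"claw": 70,"slide": [2,-40,0],"spin": 0}
    - {"claw": 70,"slide": [5,-80,0],"spin": 0}
    - {"claw": 70,"slide": [7,-120,0],"spin": 0}
    - {"claw": 70,"slide": [10,-160,0],"spin": 0}
    - {"claw": 70,"slide": [12,-200,0],"spin": -0.02}
    - {"claw": 70,"slide": [15,-240,10],"spin": -0.02}
    - {"claw": 70,"slide": [17,-275,30],"spin": -0.02}
    - {"claw": 70,"slide": [17,-279,36],"spin": -0.02}
    - {"claw": 70,"slide": [17,-279,36],"spin": -0.02}
    - {"claw": 70,"slide": [17,-279,36],"spin": -0.02}
  grip_force: 40

```text
time: 32.23
tcp_pos: [0.4426, -0.3881, 0.1512]
tcp_rot: [0.303, 0.953, 0.001, -0.0]
contact_force: [1.2, 0.8, -0.6]
finger_gap: 0.818
finger_force: 0.0
```

```bash
python3 -c "
from h import *
go([.4425,-.3885,.048],54.9)"
```

```text
tcp [ 0.4426 -0.3881  0.1512] yang 54.7 t 32.23 slide [ -0.3  -0.5 103.2] spin -0.004
```

Call:
servo_tool:
  rows:
    - {"claw": 70,"slide": [0,0,35],"spin": 0}
    - {"claw": 70,"slide": [0,0,70],"spin": 0}
    - {"claw": 70,"slide": [0,0,101],"spin": 0}
    - {"claw": 70,"slide": [0,0,101],"spin": 0}
    - {"claw": 70,"slide": [0,0,101],"spin": 0}
    - {"claw": 35,"slide": [0,0,101],"spin": 0}
    - {"claw": 35,"slide": [0,0,101],"spin": 0}
    - {"claw": 35,"slide": [0,0,101],"spin": 0}
    - {"claw": 35,"slide": [0,0,101],"spin": 0}
    - {"claw": 35,"slide": [0,0,101],"spin": 0}

```text
time: 33.07
tcp_pos: [0.4454, -0.3896, 0.054]
tcp_rot: [0.302, 0.953, -0.001, 0.003]
contact_force: [1.0, 1.4, 6.4]
finger_gap: 0.592
finger_force: 40.8
```

```bash
python3 -c "
from h import *
go([.398,-.354,.053],54.9)"
```

```text
tcp [ 0.4454 -0.3896  0.054 ] yang 54.8 t 33.07 slide [59.2  1.7  0.7] spin -0.002
```

Call:
servo_tool:
  rows:
    - {"claw": 35,"slide": [0,0,-15],"spin": 0}
    - {"claw": 35,"slide": [10,0,-20],"spin": 0}
    - {"claw": 35,"slide": [25,1,-20],"spin": 0}
    - {"claw": 35,"slide": [40,2,-20],"spin": 0}
    - {"claw": 35,"slide": [52,2,-20],"spin": 0}
    - {"claw": 35,"slide": [57,2,-18],"spin": 0}
    - {"claw": 35,"slide": [57,2,-10],"spin": 0}
    - {"claw": 35,"slide": [57,2,-4],"spin": 0}
    - {"claw": 35,"slide": [57,2,0],"spin": 0}
    - {"claw": 35,"slide": [57,2,1],"spin": 0}

```text
time: 33.9
tcp_pos: [0.3999, -0.3557, 0.0527]
tcp_rot: [0.302, 0.953, -0.001, 0.001]
contact_force: [-6.4, 7.1, 26.4]
finger_gap: 0.579
finger_force: 37.7
```

Call:
servo_tool:
  rows:
    - {"claw": 35,"slide": [0,0,0.5],"spin": 0}
    - {"claw": 35,"slide": [0,0,0.5],"spin": 0}

```text
time: 34.07
tcp_pos: [0.3999, -0.3558, 0.0527]
tcp_rot: [0.302, 0.953, -0.001, 0.001]
contact_force: [-5.9, 6.1, 22.8]
finger_gap: 0.584
finger_force: 37.4
```

Call:
servo_tool:
  rows:
    - {"claw": 35,"slide": [0,0,-2],"spin": 0}
    - {"claw": 62,"slide": [0,0,-2],"spin": 0}
    - {"claw": 66,"slide": [0,0,-2],"spin": 0}
    - {"claw": 66,"slide": [0,0,-2],"spin": 0}
    - {"claw": 66,"slide": [0,0,-35],"spin": 0}
    - {"claw": 66,"slide": [0,0,-70],"spin": 0}
    - {"claw": 66,"slide": [0,0,-110],"spin": 0}
    - {"claw": 66,"slide": [0,0,-150],"spin": 0}

```text
time: 34.73
tcp_pos: [0.3977, -0.3528, 0.1997]
tcp_rot: [0.302, 0.953, 0.001, -0.001]
contact_force: [1.0, -0.0, 0.5]
finger_gap: 0.772
finger_force: 0.0
```

Call:
servo_tool:
  rows:
    - {"claw": 66,"slide": [10,40,0],"spin": 0}
    - {"claw": 66,"slide": [20,80,0],"spin": 0}
    - {"claw": 66,"slide": [30,120,0],"spin": 0}
    - {"claw": 66,"slide": [40,160,0],"spin": 0}
    - {"claw": 66,"slide": [50,200,0],"spin": 0}
    - {"claw": 66,"slide": [60,240,0],"spin": 0}
    - {"claw": 66,"slide": [70,280,0],"spin": 0}
    - {"claw": 66,"slide": [75,310,0],"spin": 0}
    - {"claw": 66,"slide": [75,310,0],"spin": 0}

```text
time: 35.48
tcp_pos: [0.5166, -0.0524, 0.1987]
tcp_rot: [0.299, 0.954, 0.001, -0.0]
contact_force: [-0.0, 0.2, 0.5]
finger_gap: 0.772
finger_force: 0.0
```

```bash
python3 -c "
from h import *
caps();print(manip.get_obs()['time'],manip.get_obs()['tcp_pos'])
a=get_image('scene')['frame'][:,:,::-1];b=get_image('top')['frame'][:,:,::-1]
A=cv2.resize(a[110:400,190:530],None,fx=1.18,fy=1.18);B=cv2.resize(b[130:345,100:445],None,fx=1.15,fy=1.15,)
H=max(A.shape[0],B.shape[0]);c=np.zeros((H,A.shape[1]+B.shape[1],3),np.uint8);c[:A.shape[0],:A.shape[1]]=A;c[:B.shape[0],A.shape[1]:]=B
print(c.shape);cv2.imwrite('pics/fin.png',c)"
```

```text
cap [ 496.  -172.4] runner xy -23.2 107.9 78
cap [ 396.6 -353.6] runner xy -0.4 -97.6 89
cap [ 341.  -436.5] runner xy 1.8 -197.4 92
35.5333 [ 0.51595354 -0.05439431  0.19858902]
(342, 798, 3)
```

View pics/fin.png

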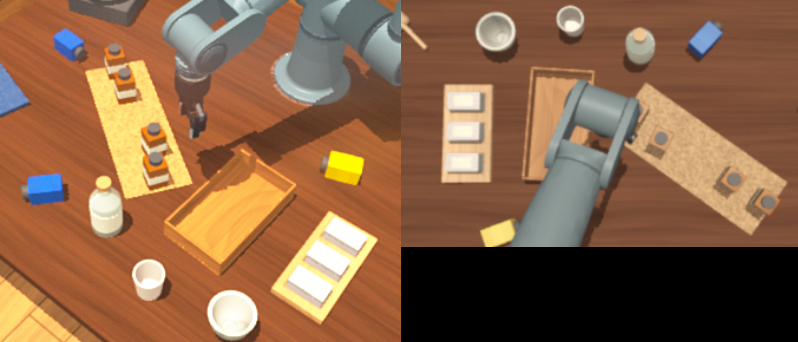

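All three tins are seated and all the jars upright, but jar 1 has been knocked aside to runner (-23, 108). I'll measure it and put it back in line.

```bash
python3 -c "
from h import *
im=get_image('top');h=masks('top',im['frame'])
for n,w in(('top',(.496,-.172,.09)),('scene',(.496,-.172,.07))):
    get_image(n);u,v=w2px(n,[w])[0].astype(int);print(u,v);asc(n,u-17,v-16,u+18,v+(16 if n=='top' else 20),1)"
```

```text
325 250
y...yyyyyyyyyyyyyyyyyyyyyyyyyyyyyyy
...yyyyyyyyyyyyyyyyyyyyyyyyyyyyyyyy
..yyyyyyyyyyyyyyyyyyyyyyyyyyyyyyyyy
..yyyyyyyyyyyyyyyyyyyyyyyyyyyyyyyyy
..yyyyyyyyyyyyyyyyyyyyyyyyyyyyyyyyy
.yyyyyyyyyyyyyyyyyyyyyyyyyyyyyyyyyy
yyyyyyyyyyyyyyyyyyyyyyyyyyyyyyyyyyy
yyyyyyyyyyyyyyyyyyyyyyyyyyyyyyyyyyy
yyyyyyyyyyyyyyyyyyyyyyyyyyyyyyyyyyy
yyyyyyyyyyyyyyyyyyyyyyyyyyyyyyyyyyy
yyyyyyyyyyyyyyyyyWWWyyyyyyyyyyyyyyy
yyyyyyyyyyyyyyyWWWWWWWyyyyyyyyyyyyy
yyyyyyyyyyyyyyWWggggWWWyyyyyyyyyyyy
yyyyyyyyyyyyyWWgggggggWyyyyyyyyyyyy
yyyyyyyyyyyyyWWgggggggWWyyyyyyyyyyy
yyyyyyyyyyyyyWgggggggggWyyyyyyyyyyy
yyyyyyyyyyyy.ggggggggggWyyyyyyyyyyy
yyyyyyyyyyyy.WgggggggggWyyyyyyyyyyy
yyyyyyyyyyyyyWggggggggWWyyyyyyyyyyy
yyyyyyyyyyyyy.WgggggggWyyyyyyyyyyyy
yyyyyyy.yyyyyy.ggggggWyyyyyyyyyyyyy
yyyyyyy...yyyyy..ggWWyyyyyyyyyyyyyy
yyyyyy......yyyyyyyyyyyyyyyyyyyyyyy
yyyyy.........yyyyyyyyyyyyyyyyyyyyy
yyyyy...........yyyyyyyyyyyyyyyyyyy
yyyyy.........g...yyyyyyyyyyyyyyyyy
yyyy................yyyyyyyyyyyyyyy
yyy...................yyyyyyyyyyyyy
yyyyy.................yyyyyyyyyyyyy
yyyyyyy...............yyyyyyyyyyyyy
yyyyyyyyyy..
[... 663 characters left out ...]
gg.yOOOOyyyyyyy.
yyyyyyyoooOOOy..ggg..oOOOOOoyyyyyyy
yyyyyyyyooOOOOOoyyyooOOOOOOoyyyyyyy
yyyyyyyyyooOOOOOOOOOOOOOooOoyyyyyyy
yyyyyyyWyooOOOOOOOOOOoo.ooOoyyyyyyy
yyyyyyWWyyooOOOOOOoo....ooooyyyyyyy
yyyyyyWWWy.oOOOOOo....ooooooyyyyyyy
yyyyyyyWWWyooo....o..ooooo..yyyyyyy
yyyyyyyWWWyyOO..o..oooo...yyyyyyyyy
yyyyyyyyWWWyooo.oo.o....yWWWyyyyyyy
yyyyyyyyWWWyyoooo....yWWWWWWyyyyyyy
yyyyyyyoyWWWyyo...yyWWWWWWWWyyyyyyy
yyyyyyyo.yWWWy.yWWWWWWWWWWWWyyyyyyy
yyyyyyyyOyWWWWWWWWWWWWWWWWWWyy.yyyy
yyyyyyyyo.yWWWWWWWWWWWWWWW......yyy
yyyyyyyyyO.WWWWWWWWWWWyy..Oo.y..yyy
yyyyyyyyyoOyWWWWWWWWWWyOOOOo.y...yy
yyyyyyyyyyo.yWWWWWWWWWWyoOO.yyyyyyy
yyyyyyyyyyyOyWWWWWWWWWWWyOoyyyyyyyy
yyyyyyyyyyoOyWWWWWWWWWWWyOyyyyyyyyy
```

```bash
python3 -c "
from h import *
get_image('scene')
W=px2w('scene',[(310,219.5),(315,230),(330.3,224.5)],.08)[:,:2]*1000;print(W)
for i,j in((0,1),(1,2)):
    d=W[j]-W[i];print(np.hypot(*d),np.degrees(np.arctan2(d[1],d[0]))%90)
print('center',(W[0]+W[2])/2)
go([.496,-.172,.15],54.9)"
```

```text
[[ 511.54294272 -200.84615521]
 [ 533.2809523  -164.0701754 ]
 [ 489.0230076  -143.01214432]]
42.72017967672547 59.41298054004197
49.01230807014271 64.55478830052905
center [ 500.28297516 -171.92914976]
tcp [ 0.5153 -0.0577  0.1991] yang 54.7 t 35.93 slide [ -50.3 -104.4   49.1] spin -0.003
```

Call:
servo_tool:
  rows:
    - {"claw": 66,"slide": [-20,-40,10],"spin": -0.05}
    - {"claw": 66,"slide": [-38,-75,25],"spin": -0.12}
    - {"claw": 66,"slide": [-51,-104,49],"spin": -0.13}
    - {"claw": 66,"slide": [-51,-104,49],"spin": -0.13}
    - {"claw": 66,"slide": [-51,-104,49],"spin": -0.13}
    - {"claw": 66,"slide": [-51,-104,49],"spin": -0.13}

```text
time: 36.43
tcp_pos: [0.4971, -0.1714, 0.1503]
tcp_rot: [0.24, 0.971, 0.0, 0.0]
contact_force: [-0.3, -0.2, 1.5]
finger_gap: 0.773
finger_force: 0.0
```

```bash
python3 -c "
from h import *
go([.497,-.172,.052],62)"
```

```text
tcp [ 0.4971 -0.1714  0.1503] yang 62.2 t 36.43 slide [-0.1 -0.6 98.3] spin 0.003
```

Call:
servo_tool:
  rows:
    - {"claw": 66,"slide": [0,0,35],"spin": 0}
    - {"claw": 66,"slide": [0,0,70],"spin": 0}
    - {"claw": 66,"slide": [0,0,98],"spin": 0}
    - {"claw": 66,"slide": [0,0,98],"spin": 0}
    - {"claw": 66,"slide": [0,0,98],"spin": 0}
    - {"claw": 35,"slide": [0,0,98],"spin": 0}
    - {"claw": 35,"slide": [0,0,98],"spin": 0}
    - {"claw": 35,"slide": [0,0,98],"spin": 0}
    - {"claw": 35,"slide": [0,0,98],"spin": 0}
    - {"claw": 35,"slide": [0,0,98],"spin": 0}

```text
time: 37.27
tcp_pos: [0.4994, -0.1721, 0.0551]
tcp_rot: [0.24, 0.971, -0.0, 0.003]
contact_force: [0.6, 1.5, 7.3]
finger_gap: 0.578
finger_force: 42.4
```

```bash
python3 -c "
from h import *
go([.5085,-.195,.052],54.9)"
```

```text
tcp [ 0.4994 -0.1721  0.0551] yang 62.2 t 37.27 slide [-18.7 -16.    3.2] spin 0.128
```

Call:
servo_tool:
  rows:
    - {"claw": 35,"slide": [0,0,-12],"spin": 0}
    - {"claw": 35,"slide": [0,0,-18],"spin": 0}
    - {"claw": 35,"slide": [-10,-7,-18],"spin": 0.06}
    - {"claw": 35,"slide": [-20,-15,-18],"spin": 0.128}
    - {"claw": 35,"slide": [-20,-15,-18],"spin": 0.128}
    - {"claw": 35,"slide": [-20,-15,-12],"spin": 0.128}
    - {"claw": 35,"slide": [-20,-15,-7],"spin": 0.128}
    - {"claw": 35,"slide": [-20,-15,-3],"spin": 0.128}
    - {"claw": 35,"slide": [-20,-15,0],"spin": 0.128}
    - {"claw": 35,"slide": [-20,-15,0],"spin": 0.128}

```text
time: 38.1
tcp_pos: [0.5082, -0.194, 0.0547]
tcp_rot: [0.3, 0.954, -0.0, -0.001]
contact_force: [-8.6, 2.7, 19.7]
finger_gap: 0.58
finger_force: 38.4
```

Call:
servo_tool:
  rows:
    - {"claw": 35,"slide": [0,0,0],"spin": 0}
    - {"claw": 62,"slide": [0,0,0],"spin": 0}
    - {"claw": 66,"slide": [0,0,0],"spin": 0}
    - {"claw": 66,"slide": [0,0,0],"spin": 0}
    - {"claw": 66,"slide": [0,0,-35],"spin": 0}
    - {"claw": 66,"slide": [0,0,-70],"spin": 0}
    - {"claw": 66,"slide": [0,0,-110],"spin": 0}
    - {"claw": 66,"slide": [10,0,-150],"spin": 0}
    - {"claw": 66,"slide": [40,20,-150],"spin": 0}

```text
time: 38.85
tcp_pos: [0.4914, -0.1592, 0.2115]
tcp_rot: [0.303, 0.953, -0.002, 0.008]
contact_force: [1.3, -0.3, 1.4]
finger_gap: 0.768
finger_force: 0.0
```

Call:
servo_tool:
  rows:
    - {"claw": 66,"slide": [30,30,0],"spin": 0}
    - {"claw": 66,"slide": [50,65,0],"spin": 0}
    - {"claw": 66,"slide": [70,100,0],"spin": 0}
    - {"claw": 66,"slide": [90,135,0],"spin": 0}
    - {"claw": 66,"slide": [110,170,0],"spin": 0}
    - {"claw": 66,"slide": [130,205,0],"spin": 0}
    - {"claw": 66,"slide": [130,205,0],"spin": 0}
    - {"claw": 66,"slide": [130,205,0],"spin": 0}

```text
time: 39.52
tcp_pos: [0.4975, 0.0901, 0.2015]
tcp_rot: [0.299, 0.954, -0.0, -0.0]
contact_force: [-0.4, -0.3, -0.3]
finger_gap: 0.771
finger_force: 0.0
```

```bash
python3 -c "
from h import *
print(manip.get_obs()['time'],manip.get_obs()['tcp_pos']);caps();lab()
n='top';im=get_image(n);h=masks(n,im['frame'])
for c,a,p in comps((h[...,1]<70)&(h[...,2]>200),60):
    r=planerect(n,p,.048)
    if 380<r[1][0]<680 and 250<r[1][1]<400: print(' tin',r[1].round(1),r[2].round(1),round(r[3],1))
u,v=w2px('scene',[(.508,-.194,.05)])[0].astype(int);asc('scene',u-20,v-22,u+25,v+26,2)"
```

```text
39.5167 [0.49754391 0.09006022 0.20154934]
cap [ 566.3 -111.1] runner xy -1.0 198.4 77
cap [ 505.3 -194. ] runner xy -3.3 95.5 76
cap [ 396.6 -353.6] runner xy -0.4 -97.6 89
cap [ 341.1 -436.6] runner xy 2.0 -197.4 91
 tin [592.8 335.3] [44.9 82.7] 2.1
 tin [512.9 334.2] [47.3 85.1] 0.5
 tin [433.4 338.4] [46.8 75.9] 0.5
yyyyyyyyyyyyyyyyyyyyyyyyyyyyyyyyyyyyyy.yyyyyy
yyyyyyyyyyyyyyyyyyyyyyyyyyyyyyyyyyyyyyyyyyyyy
yyyyyyyyyyyyyyyyyyyyyyyyyyyyyyyyyyyyyyyy.yyyy
yyyyyyyyyyyyyyyyyyyyyyyyyyyyyyyyyyyyyyyy....y
yyyyyyyyyyyyyyyyyyyyyyyyyyyyyyyyyyyyyyyyy....
yyyyyyyyyyyyyyyyyWWWWWWWWyyyyyyyyyyyyyyyyy..y
yyyyyyyyyyyOOOyyWWWWWWWWWWyoyyyyyyyyyyyyyyy.y
yyyyyyyyyyyOOOo.WWWWWWWWWgyOoyyyyyyyyyyyyyyy.
yyyyyyyyyyyoOOOyggggggggg.oOOyyyyyyyyyyyyyyy.
yyyyyyyyyyyyoOOOy.ggggg..oOOOOyyyyyyyyyyyyyyy
yyyyyyyyyyyy.OOOOOOOOOOOOOOOOOoyyyyyyyyyyyyyy
yyyyyyyyyyyWyyOOOOOOOOOoooo..oyyyyyyyyyyyyyyy
yyyyyyyyyyyWWyooo..o.oo...oooo..yyyyyyyyyyyyy
yyyyyyyyyyyyWWyo..ooo..oo........yyyyyyyyyyyy
yyyyyyyyyyyyWWyy...y.yyyWWWWWWWy.yyyyyyyyyyyy
yyyyyyyyyyyyyWWWWWWWWWWWWWWWWWWy..yyyyyyyyyyy
yyyyyyyyyyyyyyWWWWWWWWWWWWWWWW.....yyyyyyyyyy
yyyyyyyyyyyyyyyWWWWWWy...o.......yyyyyyyyyyyy
yyyyyyyyyyyyyyoo.ooOOOOO.WWWWWWWWWyyyyyyyyyyy
yyyyyyyyyyyyyyyoOOOOOOOyWWWWWWWWWWWyoyyyyyyyy
yyyyyyyyyyyyyyyyyyyoOOOoWWWWWWWWWWW.Oyyyyyyyy
yyyyyyyyyyyyyyyyyyyoOOOo.ggWWWWWWgg.OOyyyyyyy
yyyyyyyyyyyyyyyyyyyyOOOOyggggggggg.yOOOyyyyyy
yyyyyyyyyyyyyyyyyyyyyOOOOOy.....yoOOOOOOyyyyy
```

The row is upright and in line within about 4 mm, and the tins are seated.

```bash
python3 -c "
from bench import manip
print(manip.job_done())"
```

```text
the job is handed in; nothing more can be done
None
```

The job is handed in (no verdict came back): all three tins are seated in the tray, and both fallen jars stand upright in the row, within about 4 mm of line; one jar had been knocked aside once standing, so I put it back.

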